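Lock a bench shaker by feel, load it, unlock and start it

ROBOT

A 7-joint arm with a two-finger parallel gripper is mounted at the origin on a cart in front of the work surface, level with it; the furniture and walls round the work are solid. World frame = base frame: x ahead of the robot, y to its left, z up, the work surface at z = 0. Lengths are in m, angles in rad, forces in N, time in s.
With the tool pointing down it reaches from about 0.425 to 0.975 m from the base axis. Payload 16.7 kg.
Tool frame: the origin (TCP) lies at the very end of the fingers, on their centre line; the grasp point (between the pads) lies 19 mm behind it (pinch_z is the distance from the TCP to the grasp point, in m); z points along the fingers, y is the line along which they close (so a half turn about z gives the same grasp; the last joint's range is limited). The gripper opens to 85 mm and grips with 20 to 120 N. Pads are 22 mm wide; open, the fingers measure 114 mm over their backs; the gripper's body (76 mm by 85 mm) begins 54 mm behind the grasp point. The pads swing forward as they close: fully open they stand 13 mm farther back than shut.
Start: joints at [-1.351, 0.426, 0.074, 1.606, -0.034, 1.111, -0.067], TCP at [0.243, 0.63, 0.231] pointing down, gripper open.
Joint ranges: [-2.85, 2.85], [-0.5, 2.14], [-1.23, 1.37], [0.21, 2.46], [-1.02, 4.16], [0.16, 2.05], [-2.73, 2.73]. Speed limits (rad/s): [1.89, 1.89, 2.39, 2.39, 3.01, 3.01, 3.01].

INTERFACE

Orientations are given as a 3x3 rotation matrix whose columns are the frame's x, y, z axes.
In Python, from rig import observe, get_image, job_done, pinch_z gives the robot as it stands.
- The arm moves only by the tool drive_tool, never from a script. Its argument "commands" is a list that holds one entry, the list of rows, each a list of 7 numbers: the gripper's target within -1 to 1 (fully open at 1, half-way at 0, shut at -1), then the shift along the tool's x, y, z normalised to -1 to 1, where 1 is 100 mm, then the turn, a rotation vector about the tool's x, y, z normalised to -1 to 1, where 1 is 90 degrees. In form: [[[jaw, dx, dy, dz, wx, wy, wz], ...]]. A call has 1 to 5 rows; each row is the pose to reach, as a shift and turn from the pose commanded when the call began, along the tool's axes at that moment; what a row does not reach only later rows make up. A row lasts 1/8 s, in which the tool goes at most 62.5 mm and 10.7 degrees, less where a joint would pass 70% of its speed; a pose out of reach is approached as far as the arm can. A call with a number of a shift or a turn outside -1 to 1 is refused whole. A call with a gripper value outside its range is refused whole. The fingers move at their own pace and stop on an object; the grip force is fixed at half the most. Time passes only in rows, so rows that repeat a pose let the fingers close. It gives the time, the measured TCP pose, the force, the opening and the grip force at its end, in the units of the state.
- observe(): the state, without advancing time (a new reading comes with each control period).
- get_image(name): name is "scene" or "top"; returns a dict with "pixels" (400x640x3 uint8, red, green, blue), "fx", "fy", "cx", "cy" (pixels), "k1" (the pictures are not rectified: a ray, as slopes to the right and down, at radius r is drawn at 1 + k1 r^2 times it, then the intrinsics apply), "R" (3x3) and "t" (3): a world point X has camera coordinates R X + t. Camera axes: x right, y down, z forward; pixel columns grow to the right and rows downward; lengths in m; the calibration is good to about 2 mm. A picture is of the moment at which its call begins. There is no depth.
- job_done(): hands the job in; it is judged then, once.
The state is a dict: "time_s": time; "joint_pos": joint angles; "dq": joint speeds; "effort": joint torques, N m; "tcp_pos": TCP position; "orientation": TCP orientation; "ft_force": force on the tool from outside, world axes, zero at the start; "wrist_torque": the same for the moment, N m; "gripper_width": finger opening in m; "gripper_force": force on a finger pad.
Only numpy, scipy, OpenCV 4.12 (cv2) and the standard library are available. Lean on these libraries where they do the work, as an engineer would, in place of code of your own. Each camera call takes 0.05 s, during which the arm holds its last target. There are 200 camera calls.

TASK

Take the lock key from its parking block, put its blade through the rubber dust lips of the slot in the shaker's front deck and drag it along the slot until it drops into the drive's hidden cross groove; let go of it there with its collar resting on the deck. With the key locking the shaker, stand all the small screw-cap bottles (the three or four that are about 10 cm tall, on the worktop to the left) upright on the shaker's platform, then put the key back down fully into its parking block. Finally press the three keys of the control pad fully down, one at a time, first the round one, then the square one, then the long bar, never before the lock key is parked; leave the other things on the bench where they are.

Things in the scene. Friction and masses are not known exactly. Their poses are not given: they have to be found in the camera images.
- shaker: bench shaker, fixed, a white and grey box 256 x 286 mm (x, y) with its white deck 55 mm above the worktop; origin at the centre of its underside, x away from the robot, y to the left, z up. Its front holds the slot; the raised black platform lies behind.
- slot_mid (a point): middle of the shaker's slot at deck height, axes as shaker. Slot 160 mm long along y, 26 mm wide along x, hidden by two soft black rubber lips that do not resist. Its greased steel floor lies 12 mm below the deck. The floor's hidden cross groove is 20 mm long along y, over the full slot width; its centre lies within 42 mm of the middle, elsewhere each time. A key 65 mm from the middle is on floor.
- platform_mid (a point): centre of the platform's floor, 68 mm above the worktop, axes as the shaker's. The flat rubber floor measures 153 mm along x by 260 mm along y inside clear guard panels with steel rails whose top is 54 mm above it; lower bottles in over them. Four bottles fit in two staggered rows along y.
- key_mid (a point): centre of the lock key's black square handle (24 x 24 mm, 70 mm tall), z up. 35 mm below it begins a steel collar 40 x 40 x 8 mm, under that a blade 18 mm (x) by 14 mm (y), 26 mm long. It starts standing in the parking block and fits block and slot with its x along theirs, or half a turn round. On the slot floor its collar is 14 mm above the deck; in the groove it rests on the deck. 0.15 kg.
- key_foot (a point): centre of the bottom end of the lock key's blade, 69 mm below key_mid, same axes
- park_hole0 (a point): mouth of the hole in the key's parking block, a grey block 70 x 70 mm and 40 mm tall fixed on the worktop; centre of the hole at its top face, axes square to the block. The hole is 26 mm along x, 22 mm along y and 32 mm deep; a parked key has its collar on the block's top.
- top_round (a point): centre of the top face of the control pad's round key, 28 mm across; the three keys stand in a row, 55 mm apart, in an order that changes, on a white pad 210 x 80 mm; tops 42 mm above the worktop
- top_square (a point): centre of the top face of the control pad's square key, 26 x 26 mm
- top_bar (a point): centre of the top face of the control pad's long bar key, 16 x 38 mm
- btn_round (a joint): travel of the round key: 0 up, 0.006 m fully down; pressed counts from 0.0042. Springs back; 5 N fully down
- btn_square (a joint): travel of the square key, likewise
- btn_bar (a joint): travel of the long bar key, likewise
- load_hdpe_125a_mid (a point): small screw-cap white plastic (white cap) bottle to be loaded, 50 mm across and 95 mm tall, cap 36 mm across and 18 mm or more high, standing upright (bottom-heavy, about 0.5 kg) on the worktop left of the shaker; this point is on its axis half-way up (47.5 mm above its underside), z along the axis. May be absent.
- load_hdpe_125b_mid (a point): small screw-cap white plastic (dark cap) bottle to be loaded, 50 mm across and 95 mm tall, cap 36 mm across and 18 mm or more high, standing upright (bottom-heavy, about 0.5 kg) on the worktop left of the shaker; this point is on its axis half-way up (47.5 mm above its underside), z along the axis. May be absent.
- load_amber_125_mid (a point): small screw-cap amber bottle to be loaded, 50 mm across and 101 mm tall, cap 28 mm across and 18 mm or more high, standing upright (bottom-heavy, about 0.5 kg) on the worktop left of the shaker; this point is on its axis half-way up (50.5 mm above its underside), z along the axis. May be absent.
- load_blue_cap_100_mid (a point): small screw-cap clear, wide-capped bottle to be loaded, 55 mm across and 96 mm tall, cap 44 mm across and 18 mm or more high, standing upright (bottom-heavy, about 0.5 kg) on the worktop left of the shaker; this point is on its axis half-way up (48 mm above its underside), z along the axis. May be absent.
- load_hdpe_125a: the same bottle, origin at the centre of its underside
- load_hdpe_125b: the same bottle, origin at the centre of its underside
- load_amber_125: the same bottle, origin at the centre of its underside
- load_blue_cap_100: the same bottle, origin at the centre of its underside
- lock_key: the lock key as a whole, origin at key_foot
- wash: wash bottle, 185 mm tall, a bystander at the right behind the control pad; origin at its underside
- beaker: glass beaker, 60 mm across, 68 mm tall, a bystander left of the shaker's rear; origin at its underside
- wipes: cardboard box of wipes, 108 x 118 x 79 mm, a bystander at the back left; origin at its underside
There are look-alikes about, which are no part of the job. What is shaped like the load_hdpe_125a but pink or turquoise is not meant.

How it is judged:
By the outcome, as a careful person would: the job done as asked, in the order asked, and still so for the second after the job is handed in, with the robot touching nothing.
Of load_hdpe_125a, load_hdpe_125b, load_amber_125, load_blue_cap_100 only 3 to 4 are there at a start; the rules pass over those that are not, and their reading is None.
At some moment in a run one of load_hdpe_125a, load_hdpe_125b, load_amber_125, load_blue_cap_100 may be knocked a few centimetres aside while the robot is not near it.
It also fails if it takes over 208 s, if anything falls off the work surface, if the arm or the gripper's body presses on something with over 40 N, if the wrist force passes 120 N, or if a joint passes its speed limit or range.

## Working session

There is one attempt and no reset: what is moved stays moved. The work goes in short steps, Python scripts to look and compute and a tool call to move; the robot and the scene stay as the last step left them, time stands still between calls to the robot, and variables do not carry over. Pictures are saved under pics/ and viewed, at most 14 in all, crops included, and the job is handed in when it is done.

Besides the shell and the picture viewer there is one more tool, called after "Call:" by a JSON object that holds its "api" and its "payload". drive_tool: Moves the arm, as the interface text tells. Scaled input: -1 to 1 covers 100 mm each way for a shift and 90 degrees each way for a turn. Its arguments: {"type":"object","properties":{"commands":{"type":"array","items":{"type":"array","items":{"type":"array","items":{"type":"number","minimum":-1,"maximum":1}}}}},"required":["commands"]}

```bash
mkdir -p pics; ls; cat > h.py <<'E'
import numpy as np, cv2
from rig import observe,get_image,job_done,pinch_z
def shot(n,f):
    d=get_image(n); cv2.imwrite('pics/'+f+'.png',cv2.cvtColor(d['pixels'],cv2.COLOR_RGB2BGR))
    np.savez('pics/'+f+'.npz',**d); return d
def load(f): return dict(np.load('pics/'+f+'.npz'))
def ray(d,u,v):
    x,y=(u-d['cx'])/d['fx'],(v-d['cy'])/d['fy']; rd=np.hypot(x,y); r=rd
    for _ in range(20): r=rd/(1+d['k1']*r*r)
    s=r/rd if rd>0 else 1
    R=np.array(d['R']); return -R.T@np.array(d['t']), R.T@np.array([x*s,y*s,1])
def onz(d,u,v,z):
    o,g=ray(d,u,v); return o+g*(z-o[2])/g[2]
def proj(d,X):
    c=np.array(d['R'])@np.array(X)+np.array(d['t']); x,y=c[:2]/c[2]; k=1+d['k1']*(x*x+y*y)
    return np.array([d['fx']*x*k+d['cx'],d['fy']*y*k+d['cy']])
E
python3 - <<'E'
from h import *
for n in('scene','top'):
    d=shot(n,n+'0'); print(n,d['fx'],d['k1'],-np.array(d['R']).T@d['t'],np.round(d['R'],2).tolist())
s=observe(); print(s,pinch_z)
E
```

```text
pics
scene 503.68237149406673 -0.03501627762420639 [-0.11504099 -0.88022494  0.97159909] [[0.82, -0.58, -0.01], [-0.37, -0.51, -0.78], [0.44, 0.64, -0.63]]
top 388.8192506808395 -0.031609793573897205 [0.28832486 0.03997267 1.37219367] [[0.02, -1.0, 0.02], [-0.98, -0.02, -0.18], [0.18, -0.02, -0.98]]
{'time_s': 0.1, 'joint_pos': array([-1.35151876,  0.42668149,  0.07386117,  1.60653083, -0.03409546,
        1.11079451, -0.06711566]), 'dq': array([-0.00025949, -0.00198059, -0.00073243, -0.00209011, -0.00107127,
        0.00119866,  0.00124448]), 'effort': array([ 7.16749506e-03, -9.51537681e+01,  3.76982287e+00, -4.64406395e+01,
        1.93983380e-02,  6.41671271e-03, -1.05801043e-04]), 'tcp_pos': array([0.24322069, 0.62927097, 0.23067821]), 'orientation': array([[-9.32749849e-01,  3.60524076e-01, -3.31696907e-04],
       [ 3.60524217e-01,  9.32749198e-01, -1.10599735e-03],
       [-8.93486476e-05, -1.15120363e-03, -9.99999333e-01]]), 'ft_force': array([ 0.75571362, -0.58089161,  0.2086193 ]), 'wrist_torque': array([ 0.02405461, -0.02449021, -0.03483733]), 'gripper_force': 0.0, 'gripper_width': 0.08516132682609524} 0.0187
```

View pics/scene0.png

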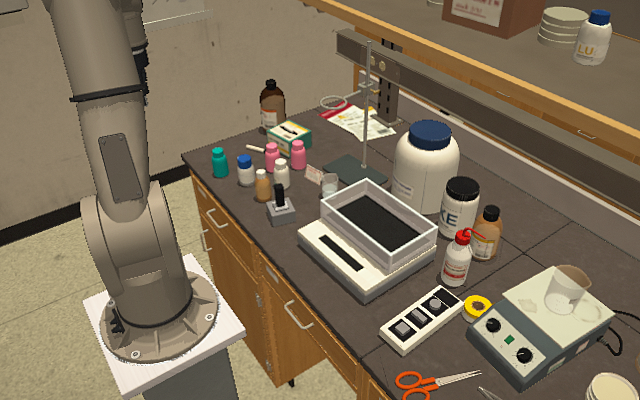

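View pics/top0.png

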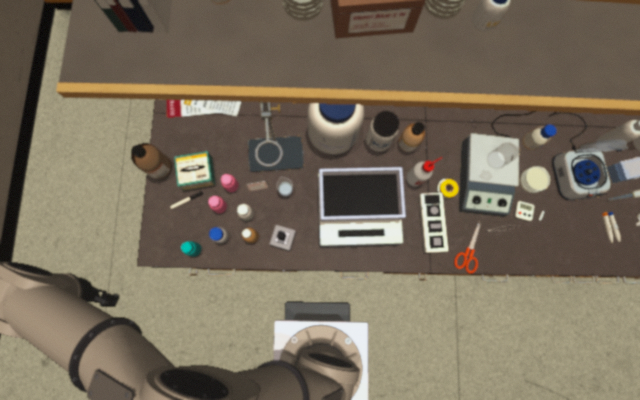

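```bash
python3 - <<'E'
import cv2,numpy as np
a=cv2.imread('pics/scene0.png');b=cv2.imread('pics/top0.png')
A=cv2.resize(a[135:225,200:350],(750,450)[:2],interpolation=cv2.INTER_CUBIC)[:300+150]
C=cv2.resize(a[280:360,370:470],(400,320)[:2],interpolation=cv2.INTER_CUBIC)
o=np.vstack([cv2.resize(a[135:225,200:350],(500,300),interpolation=cv2.INTER_CUBIC),cv2.resize(b[170:260,170:320],(500,300),interpolation=cv2.INTER_CUBIC)])
p=np.vstack([cv2.resize(a[280:360,370:470],(300,240),interpolation=cv2.INTER_CUBIC),cv2.resize(b[185:260,405:465],(288,360),interpolation=cv2.INTER_CUBIC)[:, :] if 0 else cv2.copyMakeBorder(cv2.resize(b[185:260,405:465],(288,360),interpolation=cv2.INTER_CUBIC),0,0,0,12,0)])
cv2.imwrite('pics/crop1.png',np.hstack([o,p]))
E
```

```text
(no output)
```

View pics/crop1.png

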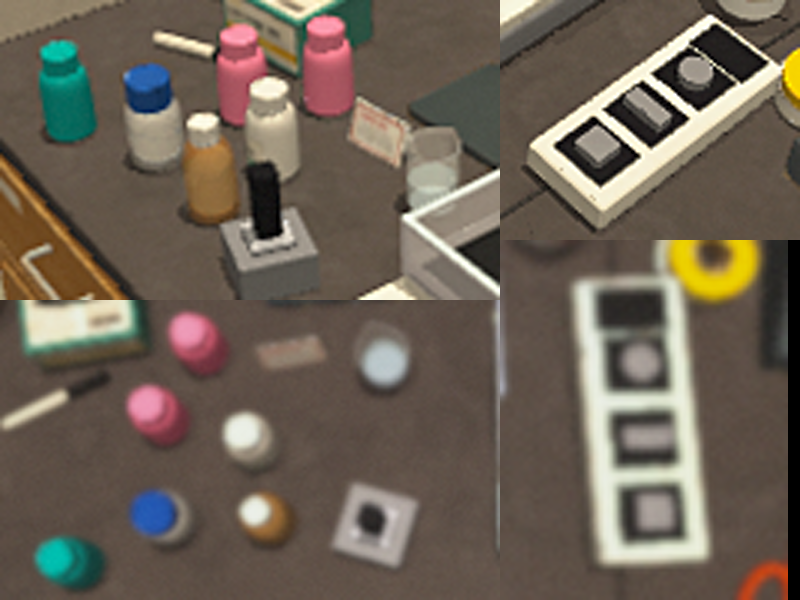

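```bash
python3 - <<'E'
from h import *
t=load('top0');s=load('scene0')
im=t['pixels'];hsv=cv2.cvtColor(im,cv2.COLOR_RGB2HSV)
def blob(m,x0,y0,x1,y1):
    k=np.zeros(m.shape,np.uint8);k[y0:y1,x0:x1]=m[y0:y1,x0:x1]
    c=max(cv2.findContours(k,0,1)[0],key=cv2.contourArea);return c
def rect(d,c,z):
    P=np.array([onz(d,u,v,z)[:2] for u,v in c[:,0]]).astype(np.float32)
    (cx,cy),wh,a=cv2.minAreaRect(P);return np.round([cx,cy,*wh,a],4)
g=im.max(2);sat=hsv[...,1]
print('block',rect(t,blob(((g>95)).astype(np.uint8),262,218,302,258),.04))
print('key top',onz(t,281.6,235.4,.118),onz(s,278.9,185.4,.118))
print('slot',rect(t,blob((g<60).astype(np.uint8),325,224,400,244),.055))
print('plat',rect(t,blob((g<60).astype(np.uint8),318,168,406,220),.068))
print('deck',rect(t,blob((g>150).astype(np.uint8),312,219,408,247),.055))
for n,u,v,z in[('blue',215.6,233.9,.096),('amber',246.5,233.3,.101),('white',242.9,209.9,.095)]:print(n,onz(t,u,v,z))
for n,u,v,z in[('blue',244.5,157,.096),('amber',261,172,.101),('white',280.5,162,.095)]:print(n,'scene',onz(s,u,v,z))
print('pad',rect(t,blob((g>150).astype(np.uint8),418,185,450,258),.03))
# keys crop scale 4.8
for n,u,v in[('round',640,361),('bar',648,437),('square',655,511)]:
    print(n,onz(t,405+(u-500)/4.8,185+(v-240)/4.8,.042))
for n,u,v in[('round',696,70),('bar',648,105),('square',598,142)]:
    print(n,'scene',onz(s,370+(u-500)/3,280+v/3,.042))
E
```

```text
block [0.4286 0.1428 0.1345 0.1335 1.661 ]
key top [0.426845   0.13682442 0.118     ] [0.43008237 0.13759375 0.118     ]
slot [ 0.4495 -0.1286  0.0129  0.1445  2.8527]
plat [ 0.5808 -0.1248  0.1373  0.2508  1.8628]
deck [ 0.4506 -0.1291  0.08    0.2832  2.8056]
blue [0.42900373 0.35535877 0.096     ]
amber [0.43288119 0.25323742 0.101     ]
white [0.51142752 0.2704749  0.095     ]
blue scene [0.43356914 0.35618199 0.096     ]
amber scene [0.4321289  0.24730501 0.101     ]
white scene [0.51158539 0.26647611 0.095     ]
pad [ 0.5107 -0.3966  0.2395  0.1062  1.1549]
round [ 0.53603679 -0.38770445  0.042     ]
bar [ 0.4801128  -0.39168861  0.042     ]
square [ 0.42642506 -0.39497819  0.042     ]
round scene [ 0.53721102 -0.38912873  0.042     ]
bar scene [ 0.48262884 -0.3923626   0.042     ]
square scene [ 0.42795869 -0.39599736  0.042     ]
```

```bash
python3 - <<'E'
from h import *
t=load('top0');im=t['pixels'];sub=im[222:254,264:300].astype(int)
print(np.round(sub.max(2)[::3,::3]))
for th in (110,125,140):
    m=(im.max(2)>th).astype(np.uint8);k=np.zeros_like(m);k[222:254,264:300]=m[222:254,264:300]
    c=max(cv2.findContours(k,0,1)[0],key=cv2.contourArea)
    P=np.array([onz(t,u,v,.04)[:2] for u,v in c[:,0]],np.float32);print(th,cv2.minAreaRect(P))
E
```

```text
[[ 95  91  91  91  92  94  93  93  96  98  97  97]
 [ 95  91  90  96 143 132 107  98  99 101 100  99]
 [ 89  94  90 106 176 179 175 167 143 121 101  99]
 [ 95  92  95 130 174 101 118 176 181 180 151  95]
 [ 94  93  94 159 154  50  45 130 210 181 121  96]
 [ 94  92 104 176 154  44  40 124 184 172  98  99]
 [ 96  97 129 179 200 124  86 175 171 162  92  97]
 [ 98  97 146 177 177 161 145 199 176 130  90  96]
 [ 96  95  87  91 126 154 175 179 178 100  95  97]
 [ 99  96  93  97  94  88  89 115 139  86  98  96]
 [ 96  96  97  98  95 100  99  98  94  98  96  96]]
110 ((0.43182113766670227, 0.14110048115253448), (0.07572505623102188, 0.07625070959329605), 74.53365325927734)
125 ((0.4308609366416931, 0.14135438203811646), (0.07289053499698639, 0.07223249971866608), 74.70388793945312)
140 ((0.4311145842075348, 0.14096473157405853), (0.06971412897109985, 0.06911030411720276), 73.99541473388672)
```

Call:
{"api": "drive_tool", "payload": {"commands": [[[1, 0, -0.9, 0, 0, 0, -0.09], [1, 0, -0.9, 0, 0, 0, -0.09], [1, 0, -0.9, 0, 0, 0, -0.09], [1, 0, -0.9, 0, 0, 0, -0.09]]]}}

```text
time_s: 0.6
tcp_pos: [0.211, 0.5462, 0.2314]
orientation: [[-0.974, 0.226, 0.0], [0.226, 0.974, 0.0], [0.0, 0.0, -1.0]]
ft_force: [0.1, 0.7, 0.5]
gripper_width: 0.0855
gripper_force: 0.0
```

Call:
{"api": "drive_tool", "payload": {"commands": [[[1, -0.76, -0.87, 0, 0, 0, 0], [1, -0.76, -0.87, 0, 0, 0, 0], [1, -0.76, -0.87, 0, 0, 0, 0]]]}}

```text
time_s: 0.98
tcp_pos: [0.2679, 0.4413, 0.2314]
orientation: [[-0.973, 0.23, 0.001], [0.23, 0.973, -0.001], [-0.001, -0.001, -1.0]]
ft_force: [-0.2, 0.5, -0.2]
gripper_width: 0.0852
gripper_force: 0.0
```

Call:
{"api": "drive_tool", "payload": {"commands": [[[1, -0.76, -0.87, 0, 0, 0, 0], [1, -0.76, -0.87, 0, 0, 0, 0], [1, -0.76, -0.87, 0, 0, 0, 0]]]}}

```text
time_s: 1.35
tcp_pos: [0.3217, 0.3398, 0.2314]
orientation: [[-0.973, 0.23, 0.0], [0.23, 0.973, -0.0], [-0.0, -0.0, -1.0]]
ft_force: [-0.3, 1.1, 0.5]
gripper_width: 0.0854
gripper_force: 0.0
```

Call:
{"api": "drive_tool", "payload": {"commands": [[[1, -0.76, -0.87, 0, 0, 0, 0], [1, -0.76, -0.87, 0, 0, 0, 0], [1, -0.76, -0.87, 0, 0, 0, 0]]]}}

```text
time_s: 1.72
tcp_pos: [0.3759, 0.2383, 0.2315]
orientation: [[-0.973, 0.23, 0.001], [0.23, 0.973, -0.0], [-0.001, -0.0, -1.0]]
ft_force: [0.4, 1.7, -0.4]
gripper_width: 0.0855
gripper_force: 0.0
```

Call:
{"api": "drive_tool", "payload": {"commands": [[[1, -0.76, -0.87, 0, 0, 0, 0.025], [1, -0.76, -0.87, 0, 0, 0, 0.025], [1, -0.76, -0.87, 0, 0, 0, 0.025], [1, -0.76, -0.87, 0, 0, 0, 0.025], [1, -0.76, -0.87, 0, 0, 0, 0.025]]]}}

```text
time_s: 2.35
tcp_pos: [0.4284, 0.1396, 0.2312]
orientation: [[-0.965, 0.261, -0.0], [0.261, 0.965, -0.0], [0.0, -0.0, -1.0]]
ft_force: [0.4, -0.6, 0.3]
gripper_width: 0.0854
gripper_force: 0.0
```

```bash
python3 - <<'E'
from h import *
d=shot('scene','s1');print(observe()['tcp_pos'],proj(d,observe()['tcp_pos']))
im=cv2.imread('pics/s1.png');cv2.imwrite('pics/s1c.png',cv2.resize(im[110:260,180:430],(800,480),interpolation=cv2.INTER_CUBIC))
E
```

```text
[0.42831021 0.13939199 0.2312446 ] [275.16338896 151.66360775]
```

View pics/s1c.png

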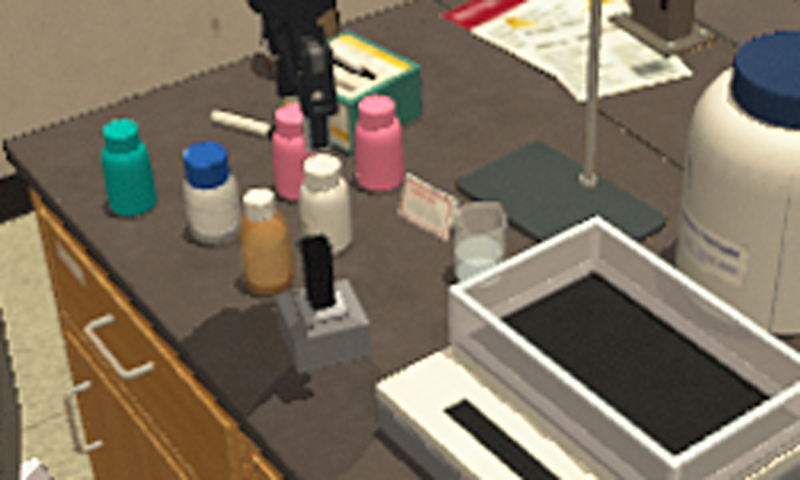

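The gripper hangs over the key (crop 316,250 → px 279,188), aligned; bottles unchanged. Descend and grip.

Call:
{"api": "drive_tool", "payload": {"commands": [[[0.2, 0, 0, 0.9, 0, 0, 0], [0.2, 0, 0, 0.9, 0, 0, 0], [0.2, 0, 0, 0.9, 0, 0, 0], [0.2, 0, 0, 0.9, 0, 0, 0]]]}}

```text
time_s: 2.9
tcp_pos: [0.4291, 0.1387, 0.1424]
orientation: [[-0.965, 0.263, 0.001], [0.263, 0.965, 0.001], [-0.001, 0.001, -1.0]]
ft_force: [0.3, 0.0, 0.4]
gripper_width: 0.0514
gripper_force: 0.0
```

Call:
{"api": "drive_tool", "payload": {"commands": [[[0.2, 0, 0, 0.3, 0, 0, 0], [0.2, 0, 0, 0.6, 0, 0, 0], [0.2, 0, 0, 0.6, 0, 0, 0], [0.2, 0, 0, 0.6, 0, 0, 0]]]}}

```text
time_s: 3.4
tcp_pos: [0.4294, 0.1385, 0.0828]
orientation: [[-0.965, 0.264, 0.001], [0.264, 0.965, 0.001], [-0.001, 0.001, -1.0]]
ft_force: [0.2, -0.2, 0.1]
gripper_width: 0.0515
gripper_force: 0.0
```

Call:
{"api": "drive_tool", "payload": {"commands": [[[-1, 0, 0, 0, 0, 0, 0], [-1, 0, 0, 0, 0, 0, 0], [-1, 0, 0, 0, 0, 0, 0], [-1, 0, 0, 0, 0, 0, 0], [-1, 0, 0, 0, 0, 0, 0]]]}}

```text
time_s: 4.03
tcp_pos: [0.429, 0.1384, 0.082]
orientation: [[-0.965, 0.263, 0.001], [0.263, 0.965, 0.001], [-0.001, 0.001, -1.0]]
ft_force: [-3.5, 0.9, 11.6]
gripper_width: 0.0237
gripper_force: 61.8
```

Call:
{"api": "drive_tool", "payload": {"commands": [[[-1, 0, 0, 0, 0, 0, 0], [-1, 0, 0, 0, 0, 0, 0], [-1, 0, 0, 0, 0, 0, 0]]]}}

```text
time_s: 4.4
tcp_pos: [0.429, 0.1384, 0.082]
orientation: [[-0.965, 0.264, 0.001], [0.264, 0.965, 0.001], [-0.001, 0.001, -1.0]]
ft_force: [-2.3, 0.8, 12.3]
gripper_width: 0.0238
gripper_force: 61.8
```

Call:
{"api": "drive_tool", "payload": {"commands": [[[-1, 0, 0, -0.3, 0, 0, 0], [-1, 0, 0, -0.6, 0, 0, 0], [-1, 0, 0, -1, 0, 0, 0], [-1, 0, 0, -1, 0, 0, 0]]]}}

```text
time_s: 4.9
tcp_pos: [0.4298, 0.1387, 0.1837]
orientation: [[-0.965, 0.264, 0.004], [0.264, 0.965, 0.003], [-0.003, 0.004, -1.0]]
ft_force: [-0.4, 0.9, -1.7]
gripper_width: 0.0232
gripper_force: 60.2
```

Call:
{"api": "drive_tool", "payload": {"commands": [[[-1, 0, 0, 0, 0, 0, -0.1], [-1, 0, 0, 0, 0, 0, -0.201], [-1, 0, 0, 0, 0, 0, -0.201], [-1, 0, 0, 0, 0, 0, -0.201]]]}}

```text
time_s: 5.4
tcp_pos: [0.4283, 0.1379, 0.1809]
orientation: [[-0.999, -0.045, -0.001], [-0.045, 0.999, -0.0], [0.001, -0.0, -1.0]]
ft_force: [0.2, -0.6, -2.3]
gripper_width: 0.0229
gripper_force: 60.1
```

```bash
cat >> h.py <<'E'
def to(x,y,z):
    s=observe(); d=s['orientation'].T@(np.array([x,y,z])-s['tcp_pos']); return np.round(d/.1,3)
E
python3 - <<'E'
from h import *
s=load('scene0');im=s['pixels'];g=im.max(2)
for (x0,y0,x1,y1,z,n) in [(312,225,372,278,.055,'slot'),(318,185,432,255,.068,'plat')]:
    m=(g<70).astype(np.uint8);k=np.zeros_like(m);k[y0:y1,x0:x1]=m[y0:y1,x0:x1]
    c=max(cv2.findContours(k,0,1)[0],key=cv2.contourArea);print(n,c[:,0].min(0),c[:,0].max(0))
    P=np.array([onz(s,u,v,z)[:2] for u,v in c[:,0]],np.float32);print(cv2.minAreaRect(P))
print(observe()['tcp_pos'],observe()['orientation'][:,0],to(.4465,-.0667,.182))
E
```

```text
slot [319 235] [362 270]
((0.4494738280773163, -0.1290372908115387), (0.02191334404051304, 0.1535818874835968), 2.9712588787078857)
plat [337 195] [419 251]
((0.5948294997215271, -0.10153909772634506), (0.10931792110204697, 0.2192864716053009), 3.0636017322540283)
[0.42833692 0.13787033 0.18088638] [-9.98980763e-01 -4.51332515e-02  6.51992788e-04] [-0.089 -2.052 -0.01 ]
```

Call:
{"api": "drive_tool", "payload": {"commands": [[[-1, -0.03, -0.7, 0, 0, 0, 0], [-1, -0.03, -0.7, 0, 0, 0, 0], [-1, -0.03, -0.7, 0, 0, 0, 0]]]}}

```text
time_s: 5.78
tcp_pos: [0.435, 0.0679, 0.1812]
orientation: [[-0.999, -0.046, -0.0], [-0.046, 0.999, 0.0], [0.0, 0.0, -1.0]]
ft_force: [-0.5, 1.2, -1.3]
gripper_width: 0.0231
gripper_force: 60.1
```

Call:
{"api": "drive_tool", "payload": {"commands": [[[-1, -0.03, -0.7, 0, 0, 0, 0], [-1, -0.03, -0.7, 0, 0, 0, 0], [-1, -0.03, -0.7, 0, 0, 0, 0]]]}}

```text
time_s: 6.15
tcp_pos: [0.4415, -0.0009, 0.1812]
orientation: [[-0.999, -0.048, -0.0], [-0.048, 0.999, 0.0], [0.0, 0.0, -1.0]]
ft_force: [0.2, -0.1, -2.0]
gripper_width: 0.0232
gripper_force: 60.2
```

Call:
{"api": "drive_tool", "payload": {"commands": [[[-1, -0.03, -0.65, 0, 0, 0, 0], [-1, -0.03, -0.65, 0.25, 0, 0, 0], [-1, -0.03, -0.65, 0.5, 0, 0, 0], [-1, -0.03, -0.65, 0.5, 0, 0, 0], [-1, -0.03, -0.65, 0.5, 0, 0, 0]]]}}

```text
time_s: 6.78
tcp_pos: [0.4481, -0.0654, 0.1319]
orientation: [[-0.999, -0.05, 0.0], [-0.05, 0.999, 0.0], [-0.0, 0.0, -1.0]]
ft_force: [-0.4, -0.4, -2.1]
gripper_width: 0.0233
gripper_force: 60.1
```

```bash
python3 - <<'E'
from h import *
d=shot('scene','s2');t=shot('top','t2');print(observe()['tcp_pos'],observe()['orientation'][:,0],to(.4465,-.067,.113))
a=cv2.imread('pics/s2.png')[170:300,270:450];b=cv2.imread('pics/t2.png')[160:270,300:420]
cv2.imwrite('pics/c2.png',np.hstack([cv2.resize(a,None,fx=2.4,fy=2.4*1.0,interpolation=2),cv2.resize(b,(360,312),interpolation=2)]))
E
```

```text
[ 0.44828103 -0.06566858  0.13220671] [-0.99875707 -0.04982449 -0.00135294] [ 0.019 -0.012  0.192]
```

View pics/c2.png

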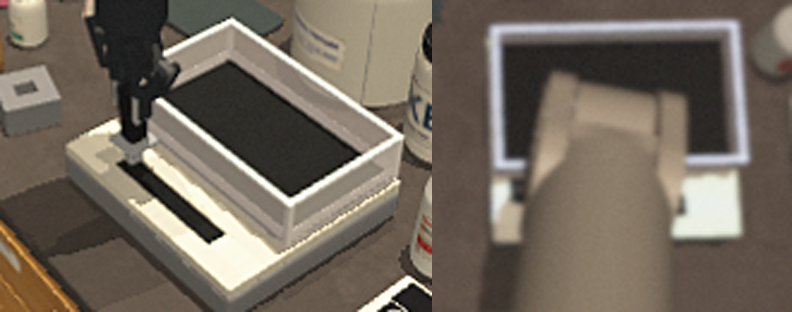

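The key hangs at the slot's left end (crop 132,150), collar square over the lips. Lower onto the floor.

Call:
{"api": "drive_tool", "payload": {"commands": [[[-1, 0.02, 0, 0.06, 0, 0, 0], [-1, 0.02, 0, 0.12, 0, 0, 0], [-1, 0.02, 0, 0.17, 0, 0, 0], [-1, 0.02, 0, 0.2, 0, 0, 0], [-1, 0.02, 0, 0.2, 0, 0, 0]]]}}

```text
time_s: 7.5
tcp_pos: [0.4457, -0.0665, 0.1112]
orientation: [[-0.999, -0.049, -0.0], [-0.049, 0.999, -0.0], [0.0, -0.0, -1.0]]
ft_force: [0.4, 0.5, -1.8]
gripper_width: 0.0234
gripper_force: 60.5
```

Call:
{"api": "drive_tool", "payload": {"commands": [[[-1, 0, 0, 0.01, 0, 0, 0], [-1, 0, 0, 0.02, 0, 0, 0], [-1, 0, 0, 0.02, 0, 0, 0]]]}}

```text
time_s: 7.88
tcp_pos: [0.4469, -0.0664, 0.1107]
orientation: [[-0.999, -0.049, 0.002], [-0.049, 0.999, 0.001], [-0.002, 0.001, -1.0]]
ft_force: [-7.1, 1.3, 36.1]
gripper_width: 0.0231
gripper_force: 65.9
```

Call:
{"api": "drive_tool", "payload": {"commands": [[[-1, 0, -0.05, -0.01, 0, 0, 0], [-1, 0, -0.14, -0.01, 0, 0, 0], [-1, 0, -0.14, -0.01, 0, 0, 0]]]}}

```text
time_s: 8.25
tcp_pos: [0.4471, -0.0812, 0.1108]
orientation: [[-0.999, -0.048, 0.002], [-0.048, 0.999, -0.0], [-0.002, -0.0, -1.0]]
ft_force: [-1.0, -2.9, 12.3]
gripper_width: 0.023
gripper_force: 62.3
```

Call:
{"api": "drive_tool", "payload": {"commands": [[[-1, 0, -0.03, 0, 0, 0, 0], [-1, 0, -0.03, 0, 0, 0, 0]]]}}

```text
time_s: 8.5
tcp_pos: [0.4473, -0.0836, 0.1108]
orientation: [[-0.999, -0.049, 0.002], [-0.049, 0.999, 0.0], [-0.002, 0.0, -1.0]]
ft_force: [0.5, 0.3, 10.7]
gripper_width: 0.0232
gripper_force: 62.4
```

Call:
{"api": "drive_tool", "payload": {"commands": [[[-1, 0, -0.03, 0, 0, 0, 0], [-1, 0, -0.03, 0, 0, 0, 0]]]}}

```text
time_s: 8.75
tcp_pos: [0.4475, -0.0866, 0.1109]
orientation: [[-0.999, -0.049, 0.002], [-0.049, 0.999, 0.0], [-0.002, 0.0, -1.0]]
ft_force: [0.5, 1.1, 11.4]
gripper_width: 0.0234
gripper_force: 62.4
```

Call:
{"api": "drive_tool", "payload": {"commands": [[[-1, 0, -0.03, 0, 0, 0, 0], [-1, 0, -0.03, 0, 0, 0, 0]]]}}

```text
time_s: 9.0
tcp_pos: [0.4476, -0.0895, 0.1108]
orientation: [[-0.999, -0.049, 0.002], [-0.049, 0.999, 0.0], [-0.002, 0.0, -1.0]]
ft_force: [-0.1, 1.3, 11.6]
gripper_width: 0.0233
gripper_force: 62.4
```

Call:
{"api": "drive_tool", "payload": {"commands": [[[-1, 0, -0.03, 0, 0, 0, 0], [-1, 0, -0.03, 0, 0, 0, 0]]]}}

```text
time_s: 9.25
tcp_pos: [0.4478, -0.0926, 0.1108]
orientation: [[-0.999, -0.049, 0.002], [-0.049, 0.999, 0.0], [-0.002, 0.0, -1.0]]
ft_force: [-0.8, 1.3, 11.3]
gripper_width: 0.0232
gripper_force: 62.4
```

Call:
{"api": "drive_tool", "payload": {"commands": [[[-1, 0, -0.03, 0, 0, 0, 0], [-1, 0, -0.03, 0, 0, 0, 0]]]}}

```text
time_s: 9.5
tcp_pos: [0.4479, -0.0955, 0.1108]
orientation: [[-0.999, -0.049, 0.002], [-0.049, 0.999, 0.0], [-0.002, 0.0, -1.0]]
ft_force: [0.7, 1.3, 11.8]
gripper_width: 0.0236
gripper_force: 62.4
```

Call:
{"api": "drive_tool", "payload": {"commands": [[[-1, 0, -0.03, 0, 0, 0, 0], [-1, 0, -0.03, 0, 0, 0, 0]]]}}

```text
time_s: 9.75
tcp_pos: [0.4481, -0.0986, 0.1108]
orientation: [[-0.999, -0.049, 0.002], [-0.049, 0.999, 0.0], [-0.002, 0.0, -1.0]]
ft_force: [-0.7, 2.1, 11.2]
gripper_width: 0.0237
gripper_force: 62.4
```

Call:
{"api": "drive_tool", "payload": {"commands": [[[-1, 0, -0.03, 0, 0, 0, 0], [-1, 0, -0.03, 0, 0, 0, 0]]]}}

```text
time_s: 10.0
tcp_pos: [0.4482, -0.1015, 0.1108]
orientation: [[-0.999, -0.049, 0.002], [-0.049, 0.999, 0.0], [-0.002, 0.0, -1.0]]
ft_force: [-0.8, 0.8, 11.5]
gripper_width: 0.0236
gripper_force: 62.4
```

Call:
{"api": "drive_tool", "payload": {"commands": [[[-1, 0, -0.03, 0, 0, 0, 0], [-1, 0, -0.03, 0, 0, 0, 0]]]}}

```text
time_s: 10.25
tcp_pos: [0.4483, -0.1046, 0.1108]
orientation: [[-0.999, -0.049, 0.002], [-0.049, 0.999, 0.0], [-0.002, 0.0, -1.0]]
ft_force: [-0.6, 1.9, 11.7]
gripper_width: 0.0232
gripper_force: 62.4
```

Call:
{"api": "drive_tool", "payload": {"commands": [[[-1, 0, -0.03, 0, 0, 0, 0], [-1, 0, -0.03, 0, 0, 0, 0]]]}}

```text
time_s: 10.5
tcp_pos: [0.4485, -0.1075, 0.1108]
orientation: [[-0.999, -0.049, 0.002], [-0.049, 0.999, 0.0], [-0.002, 0.0, -1.0]]
ft_force: [-0.2, 1.5, 11.3]
gripper_width: 0.0236
gripper_force: 62.4
```

Call:
{"api": "drive_tool", "payload": {"commands": [[[-1, 0, -0.03, 0, 0, 0, 0], [-1, 0, -0.03, 0, 0, 0, 0]]]}}

```text
time_s: 10.75
tcp_pos: [0.4486, -0.1105, 0.1108]
orientation: [[-0.999, -0.049, 0.002], [-0.049, 0.999, 0.0], [-0.002, 0.0, -1.0]]
ft_force: [-0.3, 0.8, 12.0]
gripper_width: 0.0235
gripper_force: 62.4
```

Call:
{"api": "drive_tool", "payload": {"commands": [[[-1, 0, -0.03, 0, 0, 0, 0], [-1, 0, -0.03, 0, 0, 0, 0]]]}}

```text
time_s: 11.0
tcp_pos: [0.4488, -0.1136, 0.1109]
orientation: [[-0.999, -0.049, 0.002], [-0.049, 0.999, 0.0], [-0.002, 0.0, -1.0]]
ft_force: [-0.5, 1.3, 11.6]
gripper_width: 0.0232
gripper_force: 62.4
```

Call:
{"api": "drive_tool", "payload": {"commands": [[[-1, 0, -0.03, 0, 0, 0, 0], [-1, 0, -0.03, 0, 0, 0, 0]]]}}

```text
time_s: 11.25
tcp_pos: [0.4489, -0.1166, 0.1108]
orientation: [[-0.999, -0.049, 0.002], [-0.049, 0.999, 0.0], [-0.002, 0.0, -1.0]]
ft_force: [0.5, 1.4, 9.6]
gripper_width: 0.0231
gripper_force: 62.3
```

Call:
{"api": "drive_tool", "payload": {"commands": [[[-1, 0, -0.03, 0, 0, 0, 0], [-1, 0, -0.03, 0, 0, 0, 0]]]}}

```text
time_s: 11.5
tcp_pos: [0.449, -0.1196, 0.1108]
orientation: [[-0.999, -0.049, 0.002], [-0.049, 0.999, 0.0], [-0.002, 0.0, -1.0]]
ft_force: [0.1, 1.3, 10.9]
gripper_width: 0.0231
gripper_force: 62.3
```

Call:
{"api": "drive_tool", "payload": {"commands": [[[-1, 0, -0.03, 0, 0, 0, 0], [-1, 0, -0.03, 0, 0, 0, 0]]]}}

```text
time_s: 11.75
tcp_pos: [0.4491, -0.1226, 0.1108]
orientation: [[-0.999, -0.049, 0.001], [-0.049, 0.999, 0.0], [-0.001, -0.0, -1.0]]
ft_force: [0.6, 0.8, 9.4]
gripper_width: 0.0236
gripper_force: 62.2
```

Call:
{"api": "drive_tool", "payload": {"commands": [[[-1, 0, -0.03, 0, 0, 0, 0], [-1, 0, -0.03, 0, 0, 0, 0]]]}}

```text
time_s: 12.0
tcp_pos: [0.4492, -0.1257, 0.1107]
orientation: [[-0.999, -0.049, 0.001], [-0.049, 0.999, -0.0], [-0.001, -0.0, -1.0]]
ft_force: [-0.4, 0.5, 8.0]
gripper_width: 0.0234
gripper_force: 61.9
```

Call:
{"api": "drive_tool", "payload": {"commands": [[[-1, 0, -0.03, 0, 0, 0, 0], [-1, 0, -0.03, 0, 0, 0, 0]]]}}

```text
time_s: 12.25
tcp_pos: [0.4484, -0.1286, 0.1102]
orientation: [[-0.999, -0.049, -0.0], [-0.049, 0.999, -0.0], [0.0, -0.0, -1.0]]
ft_force: [0.3, -0.3, -1.5]
gripper_width: 0.0231
gripper_force: 60.6
```

Call:
{"api": "drive_tool", "payload": {"commands": [[[-1, 0, -0.03, 0, 0, 0, 0], [-1, 0, -0.03, 0, 0, 0, 0]]]}}

```text
time_s: 12.5
tcp_pos: [0.4487, -0.1316, 0.1102]
orientation: [[-0.999, -0.049, -0.0], [-0.049, 0.999, -0.0], [0.0, -0.0, -1.0]]
ft_force: [-0.4, -0.5, -1.0]
gripper_width: 0.0232
gripper_force: 60.6
```

The force fell to zero: the groove. Lower.

Call:
{"api": "drive_tool", "payload": {"commands": [[[-1, 0, 0, 0.03, 0, 0, 0], [-1, 0, 0, 0.06, 0, 0, 0], [-1, 0, 0, 0.06, 0, 0, 0]]]}}

```text
time_s: 12.88
tcp_pos: [0.4486, -0.1313, 0.104]
orientation: [[-0.999, -0.049, -0.001], [-0.049, 0.999, -0.0], [0.001, -0.0, -1.0]]
ft_force: [0.4, 0.1, -1.4]
gripper_width: 0.0235
gripper_force: 60.6
```

Call:
{"api": "drive_tool", "payload": {"commands": [[[-1, 0, 0, 0.03, 0, 0, 0], [-1, 0, 0, 0.06, 0, 0, 0], [-1, 0, 0, 0.06, 0, 0, 0]]]}}

```text
time_s: 13.25
tcp_pos: [0.4486, -0.1313, 0.0981]
orientation: [[-0.999, -0.049, -0.001], [-0.049, 0.999, -0.0], [0.001, -0.0, -1.0]]
ft_force: [0.5, -0.1, -0.6]
gripper_width: 0.0236
gripper_force: 60.6
```

Call:
{"api": "drive_tool", "payload": {"commands": [[[-1, 0, 0, 0.01, 0, 0, 0], [-1, 0, 0, 0.015, 0, 0, 0], [-1, 0, 0, 0.015, 0, 0, 0]]]}}

```text
time_s: 13.62
tcp_pos: [0.4488, -0.1313, 0.097]
orientation: [[-0.999, -0.049, 0.0], [-0.049, 0.999, 0.0], [-0.0, 0.0, -1.0]]
ft_force: [-1.3, 1.3, 4.6]
gripper_width: 0.0235
gripper_force: 61.7
```

Call:
{"api": "drive_tool", "payload": {"commands": [[[0.2, 0, 0, 0, 0, 0, 0], [0.2, 0, 0, 0, 0, 0, 0], [0.2, 0, 0, 0, 0, 0, 0], [0.2, 0, 0, 0, 0, 0, 0]]]}}

```text
time_s: 14.12
tcp_pos: [0.4488, -0.1313, 0.0968]
orientation: [[-0.999, -0.049, -0.0], [-0.049, 0.999, -0.0], [0.0, -0.0, -1.0]]
ft_force: [-0.1, 0.2, -0.1]
gripper_width: 0.051
gripper_force: 0.0
```

Call:
{"api": "drive_tool", "payload": {"commands": [[[0.2, 0, 0, -0.3, 0, 0, 0], [0.2, 0, 0, -0.6, 0, 0, 0], [0.2, 0, 0, -1, 0, 0, 0], [0.2, 0, 0, -1, 0, 0, 0]]]}}

```text
time_s: 14.62
tcp_pos: [0.4502, -0.1315, 0.1992]
orientation: [[-0.999, -0.049, 0.004], [-0.049, 0.999, 0.001], [-0.005, 0.0, -1.0]]
ft_force: [-0.3, 0.8, -1.4]
gripper_width: 0.0514
gripper_force: 0.0
```

Call:
{"api": "drive_tool", "payload": {"commands": [[[0.2, 0, 0.95, 0, 0, 0, 0], [0.2, 0, 0.95, 0, 0, 0, 0], [0.2, 0, 0.95, 0, 0, 0, 0]]]}}

```text
time_s: 15.0
tcp_pos: [0.4437, -0.0342, 0.1962]
orientation: [[-0.999, -0.053, -0.001], [-0.053, 0.999, 0.0], [0.001, 0.0, -1.0]]
ft_force: [-0.7, -1.3, -0.2]
gripper_width: 0.0513
gripper_force: 0.0
```

Call:
{"api": "drive_tool", "payload": {"commands": [[[0.2, 0, 0.95, 0, 0, 0, 0], [0.2, 0, 0.95, 0, 0, 0, 0], [0.2, 0, 0.95, 0, 0, 0, 0]]]}}

```text
time_s: 15.38
tcp_pos: [0.4393, 0.0598, 0.1963]
orientation: [[-0.999, -0.052, -0.001], [-0.052, 0.999, -0.0], [0.001, -0.0, -1.0]]
ft_force: [0.5, -0.3, 0.0]
gripper_width: 0.051
gripper_force: 0.0
```

```bash
cat >> h.py <<'E'
def cap(d,kind,xy,z):
    # cap top blob centroid near predicted pixel, cast on plane z
    u,v=proj(d,[*xy,z]); im=d['pixels']; h=cv2.cvtColor(im,cv2.COLOR_RGB2HSV)
    m=(h[...,1]<60)&(h[...,2]>170) if kind!='blue' else (h[...,0]>95)&(h[...,0]<130)&(h[...,1]>110)&(h[...,2]>60)
    n,l,s,c=cv2.connectedComponentsWithStats(m.astype(np.uint8))
    k=[i for i in range(1,n) if s[i,4]>15]
    i=min(k,key=lambda i:np.hypot(*(c[i]-[u,v])))
    return c[i],s[i,:],(u,v)
E
python3 - <<'E'
from h import *
print(observe()['tcp_pos'])
d=shot('scene','s3');t=shot('top','t3')
for k,xy,z in[('amber',(.4325,.25),.101),('white',(.5115,.2685),.095),('blue',(.431,.356),.096)]:
    for n,im in(('s',d),('t',t)):
        c,s,p=cap(im,k,xy,z-.009);print(k,n,np.round(c,1),s,np.round(p,1),np.round(onz(im,*c,z-.009 if n=='s' else z),4))
a=cv2.imread('pics/s3.png')[110:290,190:430];b=cv2.imread('pics/t3.png')[160:270,160:300]
cv2.imwrite('pics/c3.png',np.hstack([cv2.resize(a,(440,330),interpolation=2),cv2.resize(b,(360,330),interpolation=2)]))
E
```

```text
[0.43927183 0.05977947 0.19626832]
amber s [260.7 172.3] [256 169   9  10  52] [260.9 174. ] [0.4363 0.258  0.092 ]
amber t [245.9 233.1] [242 229   9   9  58] [247.9 233.8] [0.4337 0.2551 0.101 ]
white s [279.4 161.5] [275 158   9   8  55] [280.3 164.1] [0.5168 0.2829 0.086 ]
white t [242.5 208.9] [237 204  12  11  99] [243.9 210.4] [0.5146 0.2721 0.095 ]
blue s [244.1 161.1] [237 154  15  15 168] [244.1 159.7] [0.4272 0.3491 0.087 ]
blue t [215.4 233.3] [209 227  14  13 138] [216.1 233.6] [0.4309 0.3563 0.096 ]
```

View pics/c3.png

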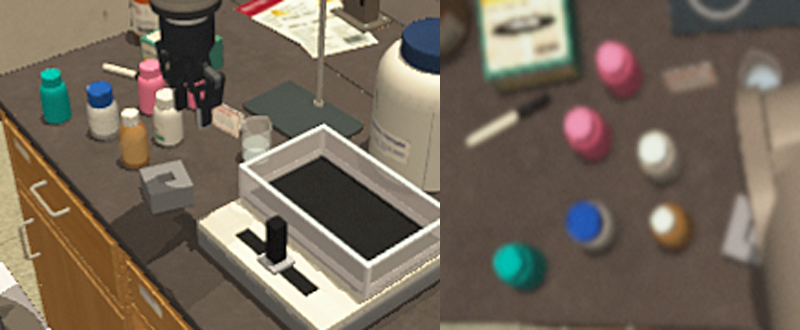

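Key stands in the slot, collar on deck (crop 275,245); three loads amber (130,140), white (168,118), blue-cap (102,110); pinks/turquoise are look-alikes. Go to the amber one.

Call:
{"api": "drive_tool", "payload": {"commands": [[[0.5, -0.02, 0.965, 0, 0, 0, 0], [0.5, -0.02, 0.965, 0, 0, 0, 0], [0.5, -0.02, 0.965, 0, 0, 0, 0]]]}}

```text
time_s: 15.85
tcp_pos: [0.4369, 0.1557, 0.1965]
orientation: [[-0.999, -0.05, -0.0], [-0.05, 0.999, -0.0], [0.0, -0.0, -1.0]]
ft_force: [-0.1, -0.5, -0.9]
gripper_width: 0.064
gripper_force: 0.0
```

Call:
{"api": "drive_tool", "payload": {"commands": [[[0.5, -0.02, 0.965, 0, 0, 0, 0], [0.5, -0.02, 0.965, 0, 0, 0, 0], [0.5, -0.02, 0.965, 0.6, 0, 0, 0], [0.5, -0.02, 0.965, 0.6, 0, 0, 0], [0.5, -0.02, 0.965, 0.6, 0, 0, 0]]]}}

```text
time_s: 16.48
tcp_pos: [0.435, 0.2501, 0.1381]
orientation: [[-0.999, -0.047, 0.0], [-0.047, 0.999, -0.0], [-0.0, -0.0, -1.0]]
ft_force: [-0.0, -0.2, 0.7]
gripper_width: 0.064
gripper_force: 0.0
```

```bash
python3 - <<'E'
from h import *
print(observe()['tcp_pos'],to(.4335,.253,.081))
shot('scene','s4')
a=cv2.imread('pics/s4.png')[110:230,200:360]
cv2.imwrite('pics/c4.png',cv2.resize(a,(640,480),interpolation=2))
E
```

```text
[0.43501918 0.25008705 0.13810451] [0.014 0.03  0.571]
```

View pics/c4.png

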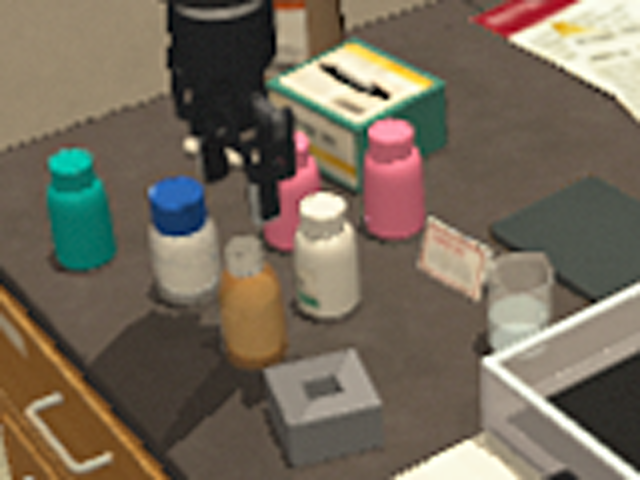

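Gripper fingers (crop 205–280, 190) straddle above the amber cap (243,255). Descend, close, lift.

Call:
{"api": "drive_tool", "payload": {"commands": [[[0.5, 0.01, 0.03, 0.3, 0, 0, 0], [0.5, 0.01, 0.03, 0.57, 0, 0, 0], [0.5, 0.01, 0.03, 0.57, 0, 0, 0], [0.5, 0.01, 0.03, 0.57, 0, 0, 0]]]}}

```text
time_s: 17.02
tcp_pos: [0.4338, 0.2546, 0.0815]
orientation: [[-0.999, -0.048, 0.001], [-0.048, 0.999, 0.001], [-0.002, 0.001, -1.0]]
ft_force: [0.8, -0.1, 1.0]
gripper_width: 0.0638
gripper_force: 0.0
```

Call:
{"api": "drive_tool", "payload": {"commands": [[[-1, 0, 0, 0, 0, 0, 0], [-1, 0, 0, 0, 0, 0, 0], [-1, 0, 0, 0, 0, 0, 0], [-1, 0, 0, 0, 0, 0, 0], [-1, 0, 0, 0, 0, 0, 0]]]}}

```text
time_s: 17.65
tcp_pos: [0.4338, 0.2545, 0.081]
orientation: [[-0.999, -0.049, 0.001], [-0.049, 0.999, 0.001], [-0.001, 0.001, -1.0]]
ft_force: [-1.5, -4.3, 16.0]
gripper_width: 0.0286
gripper_force: 56.9
```

Call:
{"api": "drive_tool", "payload": {"commands": [[[-1, 0, 0, 0, 0, 0, 0], [-1, 0, 0, 0, 0, 0, 0], [-1, 0, 0, -0.1, 0, 0, 0], [-1, 0, 0, -0.2, 0, 0, 0], [-1, 0, 0, -0.2, 0, 0, 0]]]}}

```text
time_s: 18.27
tcp_pos: [0.4332, 0.2548, 0.1007]
orientation: [[-0.999, -0.049, 0.001], [-0.049, 0.999, 0.001], [-0.001, 0.001, -1.0]]
ft_force: [0.0, 0.7, -5.3]
gripper_width: 0.0279
gripper_force: 54.3
```

```bash
python3 - <<'E'
from h import *
d=shot('scene','s5')
print(observe()['tcp_pos'],onz(load('s4'),280.5,206.3,.04))
E
```

```text
[0.43298087 0.25462756 0.10021055] [0.43061088 0.13959837 0.04      ]
```

Call:
{"api": "drive_tool", "payload": {"commands": [[[-1, 0, 0, -0.4, 0, 0, 0], [-1, 0, 0, -0.95, 0, 0, 0], [-1, 0, 0, -0.95, 0, 0, 0], [-1, 0, 0, -0.95, 0, 0, 0]]]}}

```text
time_s: 18.82
tcp_pos: [0.4323, 0.2542, 0.194]
orientation: [[-0.999, -0.049, -0.001], [-0.049, 0.999, -0.0], [0.001, -0.0, -1.0]]
ft_force: [-0.3, 0.0, -5.5]
gripper_width: 0.028
gripper_force: 55.3
```

Call:
{"api": "drive_tool", "payload": {"commands": [[[-1, -0.25, -0.5, -0.3, 0, 0, 0], [-1, -0.25, -0.92, -0.3, 0, 0, 0], [-1, -0.25, -0.92, -0.3, 0, 0, 0]]]}}

```text
time_s: 19.2
tcp_pos: [0.4619, 0.16, 0.2233]
orientation: [[-0.999, -0.044, -0.002], [-0.044, 0.999, -0.002], [0.002, -0.002, -1.0]]
ft_force: [0.0, 1.1, -5.6]
gripper_width: 0.0255
gripper_force: 58.7
```

Call:
{"api": "drive_tool", "payload": {"commands": [[[-1, -0.25, -0.5, 0, 0, 0, 0], [-1, -0.25, -0.92, 0, 0, 0, 0], [-1, -0.25, -0.92, 0, 0, 0, 0]]]}}

```text
time_s: 19.58
tcp_pos: [0.4911, 0.0699, 0.2232]
orientation: [[-0.999, -0.045, -0.003], [-0.045, 0.999, -0.002], [0.003, -0.002, -1.0]]
ft_force: [0.7, 1.9, -4.6]
gripper_width: 0.025
gripper_force: 60.5
```

Call:
{"api": "drive_tool", "payload": {"commands": [[[-1, -0.25, -0.5, 0, 0, 0, 0], [-1, -0.25, -0.92, 0, 0, 0, 0], [-1, -0.25, -0.92, 0, 0, 0, 0]]]}}

```text
time_s: 19.95
tcp_pos: [0.5207, -0.0202, 0.2234]
orientation: [[-0.999, -0.045, -0.002], [-0.045, 0.999, -0.002], [0.002, -0.002, -1.0]]
ft_force: [-0.2, 0.5, -5.7]
gripper_width: 0.0248
gripper_force: 59.3
```

```bash
python3 - <<'E'
from h import *
t=load('top0');im=t['pixels'];h=cv2.cvtColor(im,cv2.COLOR_RGB2HSV)
m=((h[...,2]>140)).astype(np.uint8);k=np.zeros_like(m);k[163:219,312:410]=m[163:219,312:410]
n,l,s,c=cv2.connectedComponentsWithStats(k);i=1+s[1:,4].argmax();print(s[i])
ys,xs=np.where(l==i);P=np.array([onz(t,u,v,.122)[:2] for u,v in zip(xs,ys)],np.float32);print('rail',cv2.minAreaRect(P))
s=observe();print(s['tcp_pos'],s['orientation'][:,0],s['gripper_width'],to(.578,-.207,.226))
E
```

```text
[318 167  88  52 952]
rail ((0.5739408135414124, -0.12057004868984222), (0.17469695210456848, 0.28235217928886414), 2.7779059410095215)
[ 0.52070835 -0.02020918  0.22338141] [-0.99898011 -0.04509365  0.00230315] 0.024807033707019605 [-0.488 -1.892 -0.024]
```

```bash
python3 - <<'E'
from h import *
d=shot('scene','s6');print(proj(d,observe()['tcp_pos']))
a=cv2.imread('pics/s6.png')[100:300,270:470]
cv2.imwrite('pics/c6.png',cv2.resize(a,(600,600),interpolation=2))
E
```

```text
[337.27655605 169.59237927]
```

View pics/c6.png

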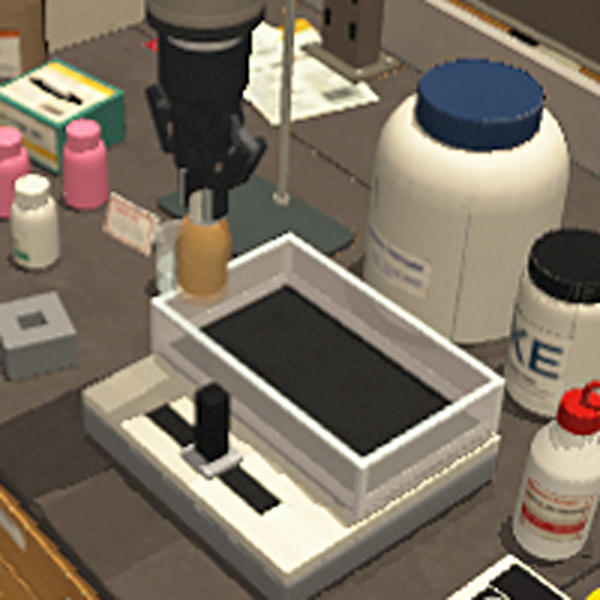

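The amber bottle hangs upright from its cap (crop 203,255), clear of the rails; continue.

Call:
{"api": "drive_tool", "payload": {"commands": [[[-1, -0.12, -0.4, 0, 0, 0, 0], [-1, -0.25, -0.7, 0, 0, 0, 0], [-1, -0.25, -0.95, 0, 0, 0, 0], [-1, -0.25, -0.95, 0, 0, 0, 0]]]}}

```text
time_s: 20.5
tcp_pos: [0.5507, -0.1116, 0.2237]
orientation: [[-0.999, -0.048, -0.002], [-0.048, 0.999, -0.001], [0.002, -0.0, -1.0]]
ft_force: [-0.9, 0.9, -4.4]
gripper_width: 0.0249
gripper_force: 59.8
```

Call:
{"api": "drive_tool", "payload": {"commands": [[[-1, -0.12, -0.4, 0, 0, 0, 0], [-1, -0.24, -0.7, 0, 0, 0, 0], [-1, -0.24, -0.94, 0, 0, 0, 0], [-1, -0.24, -0.94, 0, 0, 0, 0]]]}}

```text
time_s: 21.0
tcp_pos: [0.5794, -0.2039, 0.2238]
orientation: [[-0.999, -0.048, -0.002], [-0.048, 0.999, -0.0], [0.002, -0.0, -1.0]]
ft_force: [-0.3, 1.0, -5.4]
gripper_width: 0.025
gripper_force: 59.9
```

Call:
{"api": "drive_tool", "payload": {"commands": [[[-1, 0, 0, 0.3, 0, 0, 0], [-1, 0, 0, 0.5, 0, 0, 0], [-1, 0, 0, 0.65, 0, 0, 0], [-1, 0, 0, 0.65, 0, 0, 0]]]}}

```text
time_s: 21.5
tcp_pos: [0.579, -0.2033, 0.1588]
orientation: [[-0.999, -0.05, -0.002], [-0.05, 0.999, 0.0], [0.002, 0.0, -1.0]]
ft_force: [-0.5, -0.5, -4.7]
gripper_width: 0.0253
gripper_force: 59.9
```

Call:
{"api": "drive_tool", "payload": {"commands": [[[-1, 0, 0, 0.02, 0, 0, 0], [-1, 0, 0, 0.04, 0, 0, 0], [-1, 0, 0, 0.05, 0, 0, 0], [-1, 0, 0, 0.05, 0, 0, 0]]]}}

```text
time_s: 22.0
tcp_pos: [0.5802, -0.2041, 0.1558]
orientation: [[-0.999, -0.049, 0.002], [-0.049, 0.999, -0.0], [-0.002, -0.0, -1.0]]
ft_force: [-1.1, 1.1, 4.3]
gripper_width: 0.0249
gripper_force: 61.5
```

Call:
{"api": "drive_tool", "payload": {"commands": [[[0.3, 0, 0, 0, 0, 0, 0], [0.3, 0, 0, 0, 0, 0, 0], [0.3, 0, 0, 0, 0, 0, 0], [0.3, 0, 0, 0, 0, 0, 0]]]}}

```text
time_s: 22.5
tcp_pos: [0.5795, -0.204, 0.1548]
orientation: [[-0.999, -0.049, 0.0], [-0.049, 0.999, -0.0], [-0.0, -0.0, -1.0]]
ft_force: [-0.7, 0.5, 0.3]
gripper_width: 0.0558
gripper_force: 0.0
```

Call:
{"api": "drive_tool", "payload": {"commands": [[[0.3, 0, 0, -0.2, 0, 0, 0], [0.3, 0, 0, -0.5, 0, 0, 0], [0.3, 0, 0, -0.7, 0, 0, 0], [0.3, 0, 0, -0.7, 0, 0, 0]]]}}

```text
time_s: 23.0
tcp_pos: [0.5804, -0.2045, 0.2275]
orientation: [[-0.999, -0.049, 0.004], [-0.049, 0.999, -0.0], [-0.003, -0.001, -1.0]]
ft_force: [0.5, 0.6, -0.3]
gripper_width: 0.055
gripper_force: 0.0
```

```bash
python3 - <<'E'
from h import *
d=shot('scene','s7');t=shot('top','t7')
for k,xy,z in[('white',(.513,.27),.095),('blue',(.431,.356),.096)]:
    c,s,p=cap(t,k,xy,z-.009);print(k,np.round(c,1),s,np.round(onz(t,*c,z),4))
print(observe()['tcp_pos'],to(.513,.2695,.226))
a=cv2.imread('pics/s7.png')[130:290,300:460];b=cv2.imread('pics/s7.png')[130:250,210:330]
cv2.imwrite('pics/c7.png',np.hstack([cv2.resize(a,(400,400),interpolation=2),cv2.resize(b,(400,400),interpolation=2)]))
E
```

```text
white [242.5 209. ] [237 204  12  11  97] [0.5146 0.2721 0.095 ]
blue [215.4 233.3] [209 227  14  13 138] [0.4309 0.3563 0.096 ]
[ 0.57950498 -0.20391592  0.22524715] [ 0.432  4.761 -0.008]
```

View pics/c7.png

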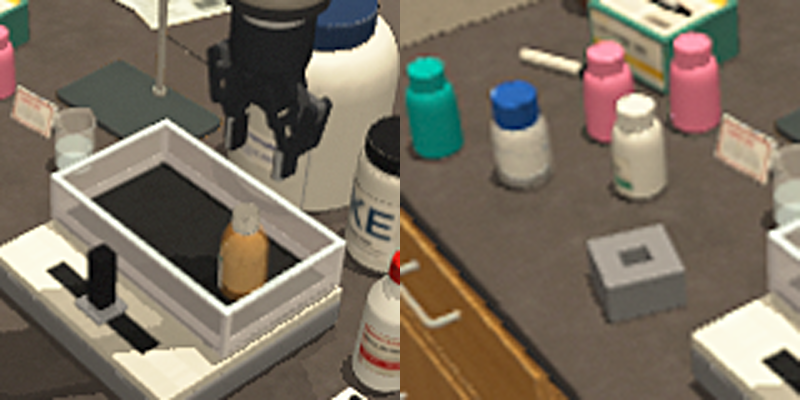

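Amber bottle stands upright on the platform (crop 247,255), key in place, others unmoved. Go to the white-capped white bottle (crop 637,145 right half).

Call:
{"api": "drive_tool", "payload": {"commands": [[[0.6, 0.086, 0.6, 0, 0, 0, 0], [0.6, 0.086, 0.95, 0, 0, 0, 0], [0.6, 0.086, 0.95, 0, 0, 0, 0]]]}}

```text
time_s: 23.48
tcp_pos: [0.566, -0.1064, 0.2242]
orientation: [[-0.999, -0.053, -0.001], [-0.053, 0.999, 0.001], [0.001, 0.001, -1.0]]
ft_force: [-0.3, -0.3, 0.2]
gripper_width: 0.0682
gripper_force: 0.0
```

Call:
{"api": "drive_tool", "payload": {"commands": [[[0.6, 0.086, 0.6, 0, 0, 0, 0], [0.6, 0.086, 0.95, 0, 0, 0, 0], [0.6, 0.086, 0.95, 0, 0, 0, 0]]]}}

```text
time_s: 23.85
tcp_pos: [0.5528, -0.013, 0.2244]
orientation: [[-0.999, -0.052, -0.001], [-0.052, 0.999, 0.0], [0.001, 0.0, -1.0]]
ft_force: [-0.2, -0.8, 1.0]
gripper_width: 0.0682
gripper_force: 0.0
```

Call:
{"api": "drive_tool", "payload": {"commands": [[[0.6, 0.086, 0.6, 0, 0, 0, 0], [0.6, 0.086, 0.95, 0, 0, 0, 0], [0.6, 0.086, 0.95, 0, 0, 0, 0]]]}}

```text
time_s: 24.22
tcp_pos: [0.5398, 0.0806, 0.2244]
orientation: [[-0.999, -0.051, -0.001], [-0.051, 0.999, -0.0], [0.001, -0.0, -1.0]]
ft_force: [0.2, 0.4, -0.1]
gripper_width: 0.0683
gripper_force: 0.0
```

```bash
python3 - <<'E'
from h import *
d=shot('scene','s8');t=shot('top','t8')
for n,im in(('s',d),('t',t)):
    h=cv2.cvtColor(im['pixels'],cv2.COLOR_RGB2HSV);m=((h[...,0]>8)&(h[...,0]<22)&(h[...,1]>110)).astype(np.uint8)
    u,v=map(int,proj(im,[.58,-.204,.11]));k=np.zeros_like(m);k[v-30:v+30,u-20:u+20]=m[v-30:v+30,u-20:u+20]
    print('body',n,cv2.connectedComponentsWithStats(k)[2:],proj(im,[.5795,-.204,.068]),proj(im,[.5795,-.204,.149]))
    c,s,p=cap(im,'amber',(.5795,-.204),.165);print(n,c,s,p)
print(onz(d,398.8,217.2,.169))
s=load('s7')
# white bottle cap top centre picked in view (636,103)/(400/120)
print('white',onz(s,210+236/3.333,130+104/3.333,.095),'amber then',onz(load('s4'),200+243/4,110+243/4,.101),onz(load('s4'),200+253/4,110+363/4,0))
print('white base', [onz(s,210+(u-400)/3.333,130+198/3.333,0) for u in(614,664,640)])
print(observe()['tcp_pos'],to(.513,.2695,.126))
E
```

```text
body s (array([[     0,      0,    640,    400, 255533],
       [   388,    219,     20,     32,    466],
       [   411,    239,      1,      1,      1]], dtype=int32), array([[319.35844294, 199.43600631],
       [396.92703863, 234.50643777],
       [411.        , 239.        ]])) [397.5240723  244.33726592] [400.11417316 220.70867769]
s [398.54320988 215.11111111] [393 211  12  12  81] (np.float64(400.6493132542991), np.float64(215.81317341269718))
body t (array([[     0,      0,    640,    400, 255895],
       [   378,    186,     15,     16,    105]], dtype=int32), array([[319.47353016, 199.5019168 ],
       [384.00952381, 194.82857143]])) [383.34238584 195.19412065] [387.93302003 189.86538037]
t [386.96491228 189.56140351] [383 186   9   8  57] (np.float64(388.9088992945518), np.float64(188.73242436245155))
[ 0.56883745 -0.20864884  0.169     ]
white [0.51464991 0.26970033 0.095     ] amber then [0.43474331 0.25346423 0.101     ] [4.24704494e-01 2.38352148e-01 1.11022302e-16]
white base [array([0.48218658, 0.26871725, 0.        ]), array([5.21089652e-01, 2.40514874e-01, 1.11022302e-16]), array([0.50242319, 0.25404625, 0.        ])]
[0.54001758 0.07780019 0.22460806] [0.178 1.929 0.984]
```

Call:
{"api": "drive_tool", "payload": {"commands": [[[0.6, 0.085, 0.6, 0, 0, 0, 0], [0.6, 0.085, 0.965, 0, 0, 0, 0], [0.6, 0.085, 0.965, 0, 0, 0, 0]]]}}

```text
time_s: 24.7
tcp_pos: [0.5267, 0.1763, 0.2245]
orientation: [[-0.999, -0.051, -0.0], [-0.051, 0.999, -0.0], [0.0, -0.0, -1.0]]
ft_force: [-0.1, -0.6, 0.1]
gripper_width: 0.0681
gripper_force: 0.0
```

Call:
{"api": "drive_tool", "payload": {"commands": [[[0.6, 0.085, 0.6, 0, 0, 0, 0], [0.6, 0.085, 0.965, 0, 0, 0, 0], [0.6, 0.085, 0.965, 0.5, 0, 0, 0], [0.6, 0.085, 0.965, 0.95, 0, 0, 0], [0.6, 0.085, 0.965, 0.95, 0, 0, 0]]]}}

```text
time_s: 25.32
tcp_pos: [0.5128, 0.2681, 0.1274]
orientation: [[-0.999, -0.046, -0.004], [-0.046, 0.999, -0.004], [0.004, -0.004, -1.0]]
ft_force: [-0.2, -0.7, 0.2]
gripper_width: 0.0684
gripper_force: 0.0
```

```bash
python3 - <<'E'
from h import *
print(observe()['tcp_pos'],observe()['gripper_width'],to(.514,.270,.072))
shot('scene','s9');t=shot('top','t9');a=cv2.imread('pics/s9.png')[110:230,210:330];b=cv2.imread('pics/t9.png')[180:260,200:280]
cv2.imwrite('pics/c9.png',np.hstack([cv2.resize(a,(400,400),interpolation=2),cv2.resize(b,(400,400),interpolation=2)]))
E
```

```text
[0.51275948 0.26807117 0.12740413] 0.06835845646830302 [-0.016  0.021  0.554]
```

View pics/c9.png

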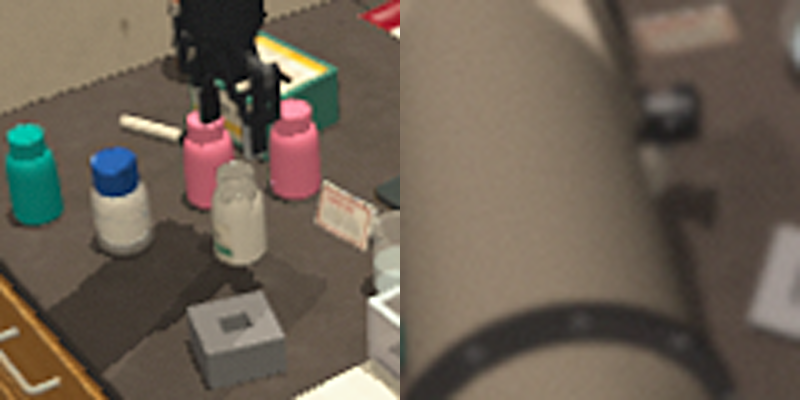

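Fingers straddle over the white cap (crop 237,175), clear of the pink ones. Descend and grip.

Call:
{"api": "drive_tool", "payload": {"commands": [[[0.5, -0.01, 0.02, 0.3, 0, 0, 0], [0.5, -0.01, 0.02, 0.55, 0, 0, 0], [0.5, -0.01, 0.02, 0.55, 0, 0, 0], [0.5, -0.01, 0.02, 0.55, 0, 0, 0]]]}}

```text
time_s: 25.92
tcp_pos: [0.5155, 0.2736, 0.0769]
orientation: [[-0.999, -0.048, 0.002], [-0.048, 0.999, 0.001], [-0.002, 0.001, -1.0]]
ft_force: [0.7, 0.2, 0.1]
gripper_width: 0.0638
gripper_force: 0.0
```

Call:
{"api": "drive_tool", "payload": {"commands": [[[-1, 0, 0, 0, 0, 0, 0], [-1, 0, 0, 0, 0, 0, 0], [-1, 0, 0, 0, 0, 0, 0], [-1, 0, 0, 0, 0, 0, 0], [-1, 0, 0, 0, 0, 0, 0]]]}}

```text
time_s: 26.55
tcp_pos: [0.5152, 0.2734, 0.0764]
orientation: [[-0.999, -0.049, 0.002], [-0.049, 0.999, 0.001], [-0.002, 0.001, -1.0]]
ft_force: [-2.8, -3.7, 15.5]
gripper_width: 0.034
gripper_force: 58.4
```

Call:
{"api": "drive_tool", "payload": {"commands": [[[-1, 0, 0, 0, 0, 0, 0], [-1, 0, 0, 0, 0, 0, 0], [-1, 0, 0, -0.1, 0, 0, 0], [-1, 0, 0, -0.2, 0, 0, 0], [-1, 0, 0, -0.2, 0, 0, 0]]]}}

```text
time_s: 27.18
tcp_pos: [0.5146, 0.2738, 0.0958]
orientation: [[-0.999, -0.049, 0.001], [-0.049, 0.999, 0.001], [-0.001, 0.001, -1.0]]
ft_force: [1.1, -0.1, -4.9]
gripper_width: 0.0338
gripper_force: 58.2
```

Call:
{"api": "drive_tool", "payload": {"commands": [[[-1, 0, 0, -0.1, 0, 0, 0], [-1, 0, 0, -0.25, 0, 0, 0], [-1, 0, 0, -0.45, 0, 0, 0], [-1, 0, 0, -0.65, 0, 0, 0], [-1, 0, 0, -0.65, 0, 0, 0]]]}}

```text
time_s: 27.8
tcp_pos: [0.5151, 0.2739, 0.1617]
orientation: [[-0.999, -0.049, 0.002], [-0.049, 0.999, 0.002], [-0.003, 0.002, -1.0]]
ft_force: [0.6, 0.3, -5.8]
gripper_width: 0.0339
gripper_force: 58.1
```

Call:
{"api": "drive_tool", "payload": {"commands": [[[-1, 0, 0, -0.1, 0, 0, 0], [-1, 0, 0, -0.25, 0, 0, 0], [-1, 0, 0, -0.45, 0, 0, 0], [-1, 0, 0, -0.65, 0, 0, 0], [-1, 0, 0, -0.65, 0, 0, 0]]]}}

```text
time_s: 28.42
tcp_pos: [0.515, 0.2737, 0.2264]
orientation: [[-0.999, -0.049, 0.002], [-0.049, 0.999, 0.002], [-0.002, 0.002, -1.0]]
ft_force: [1.0, 1.1, -5.8]
gripper_width: 0.0336
gripper_force: 58.1
```

Call:
{"api": "drive_tool", "payload": {"commands": [[[-1, -0.02, -0.15, 0, 0, 0, 0], [-1, -0.05, -0.4, 0, 0, 0, 0], [-1, -0.08, -0.7, 0, 0, 0, 0], [-1, -0.1, -0.99, 0, 0, 0, 0]]]}}

```text
time_s: 28.92
tcp_pos: [0.5288, 0.1728, 0.2239]
orientation: [[-0.999, -0.048, -0.001], [-0.048, 0.999, -0.001], [0.001, -0.001, -1.0]]
ft_force: [-0.1, -0.3, -5.0]
gripper_width: 0.0334
gripper_force: 58.0
```

Call:
{"api": "drive_tool", "payload": {"commands": [[[-1, -0.03, -0.3, 0, 0, 0, 0], [-1, -0.06, -0.65, 0, 0, 0, 0], [-1, -0.1, -1, 0, 0, 0, 0]]]}}

```text
time_s: 29.3
tcp_pos: [0.5434, 0.0734, 0.2239]
orientation: [[-0.999, -0.048, -0.001], [-0.048, 0.999, -0.001], [0.001, -0.001, -1.0]]
ft_force: [0.7, 0.6, -5.0]
gripper_width: 0.0338
gripper_force: 58.0
```

Call:
{"api": "drive_tool", "payload": {"commands": [[[-1, -0.03, -0.3, 0, 0, 0, 0], [-1, -0.06, -0.65, 0, 0, 0, 0], [-1, -0.1, -1, 0, 0, 0, 0]]]}}

```text
time_s: 29.68
tcp_pos: [0.5581, -0.0259, 0.224]
orientation: [[-0.999, -0.048, -0.001], [-0.048, 0.999, -0.0], [0.001, -0.0, -1.0]]
ft_force: [0.9, 0.2, -5.4]
gripper_width: 0.0335
gripper_force: 58.0
```

Call:
{"api": "drive_tool", "payload": {"commands": [[[-1, -0.03, -0.3, 0, 0, 0, 0], [-1, -0.06, -0.6, 0, 0, 0, 0], [-1, -0.1, -0.85, 0, 0, 0, 0], [-1, -0.1, -0.98, 0, 0, 0, 0], [-1, -0.1, -0.98, 0, 0, 0, 0]]]}}

```text
time_s: 30.3
tcp_pos: [0.573, -0.1221, 0.2243]
orientation: [[-0.999, -0.047, -0.001], [-0.047, 0.999, -0.0], [0.001, -0.0, -1.0]]
ft_force: [0.2, 0.1, -4.0]
gripper_width: 0.0335
gripper_force: 58.0
```

```bash
python3 - <<'E'
from h import *
s=observe();print(s['tcp_pos'],s['gripper_width'],to(.574,-.1215,.155));shot('scene','s10')
E
```

```text
[ 0.57299946 -0.12206377  0.22432086] 0.03346727251224764 [-0.011  0.005  0.693]
```

Call:
{"api": "drive_tool", "payload": {"commands": [[[-1, 0, 0, 0.2, 0, 0, 0], [-1, 0, 0, 0.4, 0, 0, 0], [-1, 0, 0, 0.6, 0, 0, 0], [-1, 0, 0, 0.7, 0, 0, 0], [-1, 0, 0, 0.7, 0, 0, 0]]]}}

```text
time_s: 30.98
tcp_pos: [0.5734, -0.1205, 0.1544]
orientation: [[-0.999, -0.05, -0.001], [-0.05, 0.999, 0.0], [0.001, 0.0, -1.0]]
ft_force: [-1.3, 0.4, -4.0]
gripper_width: 0.0338
gripper_force: 58.1
```

Call:
{"api": "drive_tool", "payload": {"commands": [[[-1, 0, 0, 0.02, 0, 0, 0], [-1, 0, 0, 0.04, 0, 0, 0], [-1, 0, 0, 0.04, 0, 0, 0]]]}}

```text
time_s: 31.35
tcp_pos: [0.5737, -0.1212, 0.151]
orientation: [[-0.999, -0.049, 0.0], [-0.049, 0.999, 0.0], [-0.0, 0.0, -1.0]]
ft_force: [-0.2, 1.1, -5.0]
gripper_width: 0.0338
gripper_force: 58.1
```

Call:
{"api": "drive_tool", "payload": {"commands": [[[-1, 0, 0, 0.02, 0, 0, 0], [-1, 0, 0, 0.03, 0, 0, 0], [-1, 0, 0, 0.03, 0, 0, 0]]]}}

```text
time_s: 31.72
tcp_pos: [0.5736, -0.1212, 0.1477]
orientation: [[-0.999, -0.049, -0.0], [-0.049, 0.999, -0.0], [0.0, -0.0, -1.0]]
ft_force: [-0.5, -1.2, -5.0]
gripper_width: 0.0337
gripper_force: 58.1
```

Call:
{"api": "drive_tool", "payload": {"commands": [[[-1, 0, 0, 0.02, 0, 0, 0], [-1, 0, 0, 0.03, 0, 0, 0], [-1, 0, 0, 0.035, 0, 0, 0], [-1, 0, 0, 0.035, 0, 0, 0]]]}}

```text
time_s: 32.22
tcp_pos: [0.5738, -0.1212, 0.1446]
orientation: [[-0.999, -0.049, 0.0], [-0.049, 0.999, 0.0], [-0.0, 0.0, -1.0]]
ft_force: [-0.7, 0.7, 1.9]
gripper_width: 0.0338
gripper_force: 59.2
```

Call:
{"api": "drive_tool", "payload": {"commands": [[[0.4, 0, 0, 0, 0, 0, 0], [0.4, 0, 0, 0, 0, 0, 0], [0.4, 0, 0, 0, 0, 0, 0], [0.4, 0, 0, 0, 0, 0, 0]]]}}

```text
time_s: 32.72
tcp_pos: [0.5737, -0.1212, 0.1443]
orientation: [[-0.999, -0.049, 0.0], [-0.049, 0.999, -0.0], [-0.0, -0.0, -1.0]]
ft_force: [0.1, -0.4, 0.3]
gripper_width: 0.0599
gripper_force: 0.0
```

Call:
{"api": "drive_tool", "payload": {"commands": [[[0.4, 0, 0, -0.2, 0, 0, 0], [0.4, 0, 0, -0.5, 0, 0, 0], [0.4, 0, 0, -0.8, 0, 0, 0], [0.4, 0, 0, -0.8, 0, 0, 0]]]}}

```text
time_s: 33.22
tcp_pos: [0.5747, -0.1214, 0.2264]
orientation: [[-0.999, -0.049, 0.004], [-0.049, 0.999, 0.0], [-0.004, -0.0, -1.0]]
ft_force: [0.1, -1.2, 0.4]
gripper_width: 0.0601
gripper_force: 0.0
```

Call:
{"api": "drive_tool", "payload": {"commands": [[[0.65, 0.24, 0.5, 0, 0, 0, 0], [0.65, 0.24, 0.967, 0, 0, 0, 0], [0.65, 0.24, 0.967, 0, 0, 0, 0]]]}}

```text
time_s: 33.6
tcp_pos: [0.5445, -0.0218, 0.2236]
orientation: [[-0.999, -0.054, -0.001], [-0.054, 0.999, 0.001], [0.001, 0.001, -1.0]]
ft_force: [0.1, -0.1, 0.2]
gripper_width: 0.0705
gripper_force: 0.0
```

Call:
{"api": "drive_tool", "payload": {"commands": [[[0.65, 0.24, 0.5, 0, 0, 0, 0], [0.65, 0.24, 0.967, 0, 0, 0, 0], [0.65, 0.24, 0.967, 0, 0, 0, 0]]]}}

```text
time_s: 33.98
tcp_pos: [0.5157, 0.0727, 0.2237]
orientation: [[-0.999, -0.054, -0.001], [-0.054, 0.999, 0.0], [0.001, 0.0, -1.0]]
ft_force: [0.8, -0.3, 0.1]
gripper_width: 0.0706
gripper_force: 0.0
```

Call:
{"api": "drive_tool", "payload": {"commands": [[[0.65, 0.24, 0.5, 0, 0, 0, 0], [0.65, 0.24, 0.967, 0, 0, 0, 0], [0.65, 0.24, 0.967, 0, 0, 0, 0]]]}}

```text
time_s: 34.35
tcp_pos: [0.4872, 0.1674, 0.2238]
orientation: [[-0.999, -0.053, -0.0], [-0.053, 0.999, -0.0], [0.0, 0.0, -1.0]]
ft_force: [0.8, 0.1, 0.9]
gripper_width: 0.0704
gripper_force: 0.0
```

```bash
python3 - <<'E'
from h import *
d=shot('scene','s11');t=shot('top','t11')
for n,im in(('s',d),('t',t)):
    c,s,p=cap(im,'blue',(.431,.356),.087);print(n,np.round(c,1),s,np.round(p,1))
print(observe()['tcp_pos'],observe()['gripper_width'],to(.430,.356,.13))
a=cv2.imread('pics/s11.png')[100:300,210:460]
cv2.imwrite('pics/c11.png',cv2.resize(a,(750,600),interpolation=2))
E
```

```text
s [244.1 161.1] [237 154  15  15 168] [244.1 159.7]
t [215.4 233.3] [209 227  14  13 138] [216.1 233.6]
[0.48767534 0.16410307 0.22381477] 0.07104152000121702 [0.482 1.946 0.937]
```

View pics/c11.png

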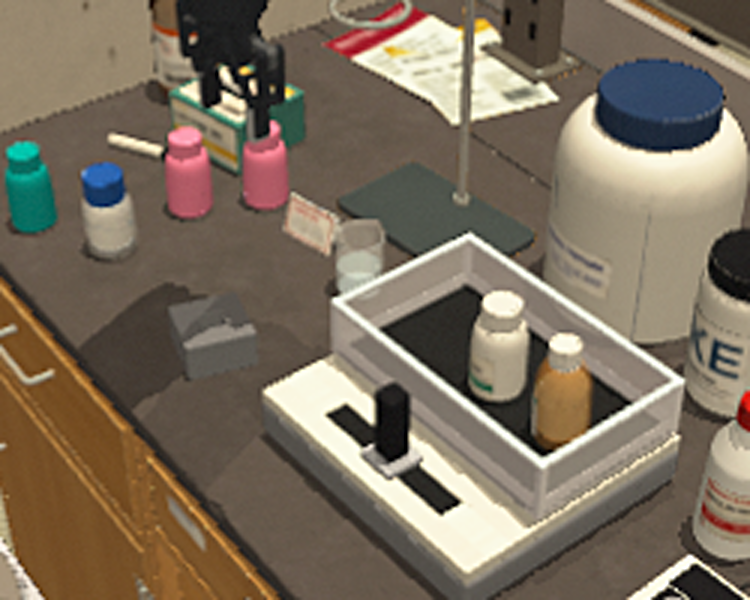

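Amber (crop 562,390) and white (500,350) both upright on the platform; the blue-capped one (107,210) is unmoved. Fetch it.

Call:
{"api": "drive_tool", "payload": {"commands": [[[0.65, 0.245, 0.6, 0, 0, 0, 0], [0.65, 0.245, 0.965, 0, 0, 0, 0], [0.65, 0.245, 0.965, 0, 0, 0, 0]]]}}

```text
time_s: 34.83
tcp_pos: [0.4583, 0.2613, 0.2239]
orientation: [[-0.999, -0.051, -0.0], [-0.051, 0.999, -0.0], [0.0, -0.0, -1.0]]
ft_force: [0.2, 0.2, 0.3]
gripper_width: 0.0706
gripper_force: 0.0
```

Call:
{"api": "drive_tool", "payload": {"commands": [[[0.65, 0.245, 0.6, 0, 0, 0, 0], [0.65, 0.245, 0.965, 0, 0, 0, 0], [0.65, 0.245, 0.965, 0.5, 0, 0, 0], [0.65, 0.245, 0.965, 0.95, 0, 0, 0], [0.65, 0.245, 0.965, 0.95, 0, 0, 0]]]}}

```text
time_s: 35.45
tcp_pos: [0.4289, 0.3521, 0.1269]
orientation: [[-0.999, -0.047, -0.003], [-0.047, 0.999, -0.005], [0.003, -0.005, -1.0]]
ft_force: [0.8, 0.3, -0.1]
gripper_width: 0.07
gripper_force: 0.0
```

```bash
python3 - <<'E'
from h import *
d=shot('scene','s12');c,s,p=cap(d,'blue',(.430,.355),.087);print(c,s,p)
print(observe()['tcp_pos'],observe()['gripper_width'],to(.430,.355,.0755))
E
```

```text
[244.04938272 161.22839506] [238 154  13  15 162] (np.float64(243.98514924756898), np.float64(159.92352077519567))
[0.42990266 0.35331182 0.12905181] 0.0704459252636972 [-0.002  0.018  0.535]
```

Call:
{"api": "drive_tool", "payload": {"commands": [[[0.65, 0, 0.02, 0.3, 0, 0, 0], [0.65, 0, 0.02, 0.53, 0, 0, 0], [0.65, 0, 0.02, 0.53, 0, 0, 0], [0.65, 0, 0.02, 0.53, 0, 0, 0]]]}}

```text
time_s: 36.0
tcp_pos: [0.4302, 0.3577, 0.0783]
orientation: [[-0.999, -0.048, 0.002], [-0.048, 0.999, 0.002], [-0.002, 0.002, -1.0]]
ft_force: [-0.3, -0.1, 0.4]
gripper_width: 0.0703
gripper_force: 0.0
```

Call:
{"api": "drive_tool", "payload": {"commands": [[[-1, 0, 0, 0, 0, 0, 0], [-1, 0, 0, 0, 0, 0, 0], [-1, 0, 0, 0, 0, 0, 0], [-1, 0, 0, 0, 0, 0, 0], [-1, 0, 0, 0, 0, 0, 0]]]}}

```text
time_s: 36.62
tcp_pos: [0.4297, 0.3578, 0.0778]
orientation: [[-0.999, -0.049, 0.001], [-0.049, 0.999, 0.001], [-0.001, 0.001, -1.0]]
ft_force: [-2.7, -2.6, 16.1]
gripper_width: 0.0408
gripper_force: 59.1
```

Call:
{"api": "drive_tool", "payload": {"commands": [[[-1, 0, 0, 0, 0, 0, 0], [-1, 0, 0, 0, 0, 0, 0], [-1, 0, 0, -0.1, 0, 0, 0], [-1, 0, 0, -0.2, 0, 0, 0], [-1, 0, 0, -0.2, 0, 0, 0]]]}}

```text
time_s: 37.25
tcp_pos: [0.4294, 0.3578, 0.0973]
orientation: [[-0.999, -0.049, 0.001], [-0.049, 0.999, 0.001], [-0.001, 0.001, -1.0]]
ft_force: [-0.2, -0.9, -4.7]
gripper_width: 0.0403
gripper_force: 62.1
```

Call:
{"api": "drive_tool", "payload": {"commands": [[[-1, 0, 0, -0.1, 0, 0, 0], [-1, 0, 0, -0.25, 0, 0, 0], [-1, 0, 0, -0.45, 0, 0, 0], [-1, 0, 0, -0.65, 0, 0, 0], [-1, 0, 0, -0.65, 0, 0, 0]]]}}

```text
time_s: 37.88
tcp_pos: [0.4298, 0.3581, 0.1632]
orientation: [[-0.999, -0.049, 0.002], [-0.049, 0.999, 0.002], [-0.002, 0.002, -1.0]]
ft_force: [0.1, -0.8, -5.4]
gripper_width: 0.0406
gripper_force: 62.1
```

Call:
{"api": "drive_tool", "payload": {"commands": [[[-1, 0, 0, -0.1, 0, 0, 0], [-1, 0, 0, -0.25, 0, 0, 0], [-1, 0, 0, -0.45, 0, 0, 0], [-1, 0, 0, -0.65, 0, 0, 0], [-1, 0, 0, -0.65, 0, 0, 0]]]}}

```text
time_s: 38.5
tcp_pos: [0.4297, 0.3579, 0.2278]
orientation: [[-0.999, -0.049, 0.002], [-0.049, 0.999, 0.002], [-0.002, 0.002, -1.0]]
ft_force: [0.3, 0.0, -5.6]
gripper_width: 0.0402
gripper_force: 62.1
```

Call:
{"api": "drive_tool", "payload": {"commands": [[[-1, -0.05, -0.15, 0, 0, 0, 0], [-1, -0.12, -0.4, 0, 0, 0, 0], [-1, -0.2, -0.7, 0, 0, 0, 0], [-1, -0.3, -1, 0, 0, 0, 0]]]}}

```text
time_s: 39.0
tcp_pos: [0.4639, 0.2568, 0.2254]
orientation: [[-0.999, -0.048, -0.001], [-0.048, 0.999, -0.001], [0.001, -0.001, -1.0]]
ft_force: [0.2, -0.4, -4.7]
gripper_width: 0.0405
gripper_force: 62.1
```

Call:
{"api": "drive_tool", "payload": {"commands": [[[-1, -0.1, -0.3, 0, 0, 0, 0], [-1, -0.2, -0.65, 0, 0, 0, 0], [-1, -0.3, -1, 0, 0, 0, 0]]]}}

```text
time_s: 39.38
tcp_pos: [0.4986, 0.1582, 0.2255]
orientation: [[-0.999, -0.048, -0.001], [-0.048, 0.999, -0.001], [0.001, -0.001, -1.0]]
ft_force: [-0.4, 0.5, -5.2]
gripper_width: 0.0404
gripper_force: 62.1
```

Call:
{"api": "drive_tool", "payload": {"commands": [[[-1, -0.1, -0.3, 0, 0, 0, 0], [-1, -0.2, -0.65, 0, 0, 0, 0], [-1, -0.3, -1, 0, 0, 0, 0]]]}}

```text
time_s: 39.75
tcp_pos: [0.5333, 0.06, 0.2255]
orientation: [[-0.999, -0.048, -0.001], [-0.048, 0.999, -0.001], [0.001, -0.001, -1.0]]
ft_force: [0.4, 0.2, -5.7]
gripper_width: 0.0408
gripper_force: 62.1
```

Call:
{"api": "drive_tool", "payload": {"commands": [[[-1, -0.1, -0.3, 0, 0, 0, 0], [-1, -0.2, -0.6, 0, 0, 0, 0], [-1, -0.28, -0.85, 0, 0, 0, 0], [-1, -0.31, -1, 0, 0, 0, 0], [-1, -0.31, -1, 0, 0, 0, 0]]]}}

```text
time_s: 40.38
tcp_pos: [0.569, -0.0373, 0.2258]
orientation: [[-0.999, -0.047, -0.001], [-0.047, 0.999, -0.0], [0.001, -0.0, -1.0]]
ft_force: [-1.0, 0.9, -5.4]
gripper_width: 0.0405
gripper_force: 62.2
```

```bash
python3 - <<'E'
from h import *
s=observe();print(s['tcp_pos'],s['gripper_width'],to(.570,-.0365,.153))
E
```

```text
[ 0.56897174 -0.03727513  0.22581071] 0.040528890435634256 [-0.011  0.007  0.728]
```

Call:
{"api": "drive_tool", "payload": {"commands": [[[-1, 0, 0, 0.2, 0, 0, 0], [-1, 0, 0, 0.4, 0, 0, 0], [-1, 0, 0, 0.6, 0, 0, 0], [-1, 0, 0, 0.72, 0, 0, 0], [-1, 0, 0, 0.72, 0, 0, 0]]]}}

```text
time_s: 41.0
tcp_pos: [0.5688, -0.0355, 0.1536]
orientation: [[-0.999, -0.05, -0.002], [-0.05, 0.999, -0.0], [0.002, 0.0, -1.0]]
ft_force: [-0.5, 1.8, -6.4]
gripper_width: 0.0404
gripper_force: 62.1
```

Call:
{"api": "drive_tool", "payload": {"commands": [[[-1, 0, 0, 0.02, 0, 0, 0], [-1, 0, 0, 0.04, 0, 0, 0], [-1, 0, 0, 0.04, 0, 0, 0]]]}}

```text
time_s: 41.38
tcp_pos: [0.5696, -0.0361, 0.1506]
orientation: [[-0.999, -0.049, 0.0], [-0.049, 0.999, 0.0], [-0.0, 0.0, -1.0]]
ft_force: [-1.1, 2.7, -4.6]
gripper_width: 0.0406
gripper_force: 62.3
```

Call:
{"api": "drive_tool", "payload": {"commands": [[[-1, 0, 0, 0.01, 0, 0, 0], [-1, 0, 0, 0.025, 0, 0, 0], [-1, 0, 0, 0.025, 0, 0, 0]]]}}

```text
time_s: 41.75
tcp_pos: [0.5694, -0.0362, 0.1477]
orientation: [[-0.999, -0.049, -0.0], [-0.049, 0.999, -0.0], [0.0, -0.0, -1.0]]
ft_force: [-1.0, 2.0, -5.3]
gripper_width: 0.0408
gripper_force: 62.3
```

Call:
{"api": "drive_tool", "payload": {"commands": [[[-1, 0, 0, 0.01, 0, 0, 0], [-1, 0, 0, 0.02, 0, 0, 0], [-1, 0, 0, 0.025, 0, 0, 0], [-1, 0, 0, 0.025, 0, 0, 0]]]}}

```text
time_s: 42.25
tcp_pos: [0.5699, -0.0363, 0.1461]
orientation: [[-0.999, -0.049, 0.001], [-0.049, 0.999, 0.0], [-0.001, 0.0, -1.0]]
ft_force: [-5.0, 2.6, 9.8]
gripper_width: 0.0407
gripper_force: 63.9
```

Call:
{"api": "drive_tool", "payload": {"commands": [[[0.5, 0, 0, 0, 0, 0, 0], [0.5, 0, 0, 0, 0, 0, 0], [0.5, 0, 0, 0, 0, 0, 0], [0.5, 0, 0, 0, 0, 0, 0]]]}}

```text
time_s: 42.75
tcp_pos: [0.5695, -0.0363, 0.1453]
orientation: [[-0.999, -0.049, -0.0], [-0.049, 0.999, -0.0], [0.0, -0.0, -1.0]]
ft_force: [-0.3, 1.5, 0.5]
gripper_width: 0.0642
gripper_force: 0.5
```

Call:
{"api": "drive_tool", "payload": {"commands": [[[0.5, 0, 0, -0.2, 0, 0, 0], [0.5, 0, 0, -0.5, 0, 0, 0], [0.5, 0, 0, -0.8, 0, 0, 0], [0.5, 0, 0, -0.8, 0, 0, 0]]]}}

```text
time_s: 43.25
tcp_pos: [0.5707, -0.0364, 0.2274]
orientation: [[-0.999, -0.049, 0.004], [-0.049, 0.999, 0.0], [-0.004, 0.0, -1.0]]
ft_force: [0.0, 0.8, -1.4]
gripper_width: 0.064
gripper_force: 0.0
```

Call:
{"api": "drive_tool", "payload": {"commands": [[[0.2, 0.63, -0.445, 0, 0, 0, 0], [0.2, 0.63, -0.445, 0, 0, 0, 0], [0.2, 0.63, -0.445, 0, 0, 0, 0]]]}}

```text
time_s: 43.62
tcp_pos: [0.5082, -0.0841, 0.2251]
orientation: [[-0.999, -0.048, 0.0], [-0.048, 0.999, 0.0], [-0.0, 0.0, -1.0]]
ft_force: [0.6, -0.4, 1.1]
gripper_width: 0.0513
gripper_force: 0.0
```

Call:
{"api": "drive_tool", "payload": {"commands": [[[0.2, 0.63, -0.445, 0, 0, 0, 0], [0.2, 0.63, -0.445, 0, 0, 0, 0], [0.2, 0.63, -0.445, 0, 0, 0, 0], [0.2, 0.63, -0.445, 0, 0, 0, 0]]]}}

```text
time_s: 44.12
tcp_pos: [0.4493, -0.1302, 0.2254]
orientation: [[-0.999, -0.051, 0.0], [-0.051, 0.999, -0.0], [-0.0, -0.0, -1.0]]
ft_force: [0.6, 0.7, -0.3]
gripper_width: 0.0511
gripper_force: 0.0
```

```bash
python3 - <<'E'
from h import *
s=observe();print(s['tcp_pos'],s['gripper_width'],to(.4488,-.1313,.097));d=shot('scene','s13');shot('top','t13')
a=cv2.imread('pics/s13.png')[100:300,210:460]
cv2.imwrite('pics/c13.png',cv2.resize(a,(750,600),interpolation=2))
E
```

```text
[ 0.44934417 -0.1302134   0.22535586] 0.05110291466690641 [ 0.006 -0.01   1.284]
```

View pics/c13.png

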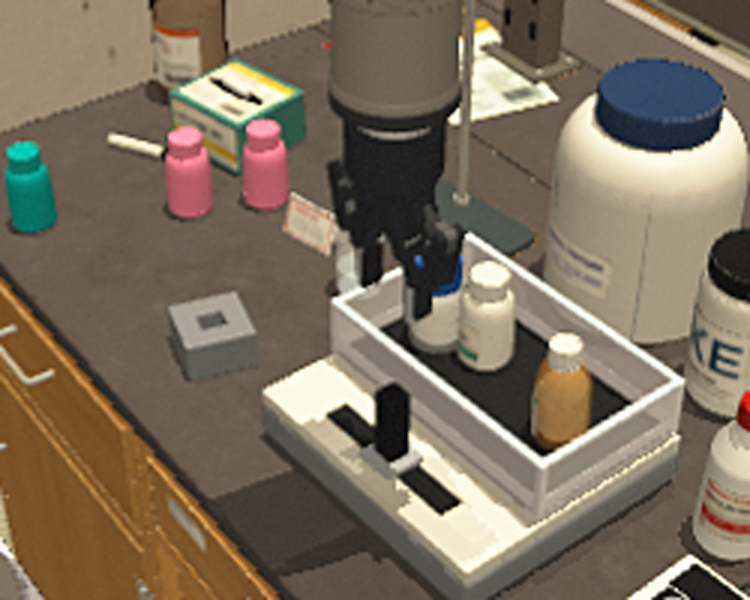

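All three bottles stand upright on the platform (blue-cap 435,300; white 487,315 nudged; amber 562,390), key in the slot at (392,420). Retrieve the key.

Call:
{"api": "drive_tool", "payload": {"commands": [[[0.2, 0, -0.01, 0.4, 0, 0, 0], [0.2, 0, -0.01, 0.8, 0, 0, 0], [0.2, 0, -0.01, 0.8, 0, 0, 0], [0.2, 0, -0.01, 0.8, 0, 0, 0]]]}}

```text
time_s: 44.72
tcp_pos: [0.4489, -0.1323, 0.1464]
orientation: [[-0.999, -0.049, 0.001], [-0.049, 0.999, -0.0], [-0.0, -0.0, -1.0]]
ft_force: [0.3, -0.9, 1.0]
gripper_width: 0.0515
gripper_force: 0.0
```

Call:
{"api": "drive_tool", "payload": {"commands": [[[0.2, 0, 0, 0.25, 0, 0, 0], [0.2, 0, 0, 0.48, 0, 0, 0], [0.2, 0, 0, 0.48, 0, 0, 0], [0.2, 0, 0, 0.48, 0, 0, 0]]]}}

```text
time_s: 45.22
tcp_pos: [0.449, -0.1324, 0.0988]
orientation: [[-0.999, -0.049, 0.002], [-0.049, 0.999, 0.0], [-0.002, -0.0, -1.0]]
ft_force: [-0.5, -0.3, 0.1]
gripper_width: 0.0511
gripper_force: 0.0
```

Call:
{"api": "drive_tool", "payload": {"commands": [[[-1, 0, 0, 0, 0, 0, 0], [-1, 0, 0, 0, 0, 0, 0], [-1, 0, 0, 0, 0, 0, 0], [-1, 0, 0, 0, 0, 0, 0], [-1, 0, 0, 0, 0, 0, 0]]]}}

```text
time_s: 45.85
tcp_pos: [0.4486, -0.1323, 0.0982]
orientation: [[-0.999, -0.049, 0.001], [-0.049, 0.999, 0.0], [-0.001, 0.0, -1.0]]
ft_force: [-3.2, 2.1, 12.9]
gripper_width: 0.0231
gripper_force: 58.1
```

Call:
{"api": "drive_tool", "payload": {"commands": [[[-1, 0, 0, -0.1, 0, 0, 0], [-1, 0, 0, -0.3, 0, 0, 0], [-1, 0, 0, -0.6, 0, 0, 0], [-1, 0, 0, -0.95, 0, 0, 0], [-1, 0, 0, -0.95, 0, 0, 0]]]}}

```text
time_s: 46.48
tcp_pos: [0.4493, -0.1325, 0.1948]
orientation: [[-0.999, -0.049, 0.004], [-0.049, 0.999, 0.001], [-0.004, 0.0, -1.0]]
ft_force: [1.1, 1.1, -1.4]
gripper_width: 0.0234
gripper_force: 59.1
```

```bash
python3 - <<'E'
from h import *
s=observe();print(s['tcp_pos'],s['orientation'][:,0],to(.4292,.1384,.19));d=load('s13')
print('hole',onz(d,210+211/3,100+320/3,.04))
E
```

```text
[ 0.44928287 -0.1324697   0.19484503] [-0.99879452 -0.04888484 -0.00444846] [0.068 2.715 0.049]
hole [0.42932735 0.13842113 0.04      ]
```

Call:
{"api": "drive_tool", "payload": {"commands": [[[-1, 0.02, 0.5, 0, 0, 0, 0], [-1, 0.02, 0.905, 0, 0, 0, 0], [-1, 0.02, 0.905, 0, 0, 0, 0]]]}}

```text
time_s: 46.85
tcp_pos: [0.4411, -0.0393, 0.1919]
orientation: [[-0.999, -0.053, -0.001], [-0.053, 0.999, 0.0], [0.001, 0.0, -1.0]]
ft_force: [0.0, -0.9, -2.0]
gripper_width: 0.0234
gripper_force: 59.5
```

Call:
{"api": "drive_tool", "payload": {"commands": [[[-1, 0.02, 0.5, 0, 0, 0, 0], [-1, 0.02, 0.905, 0, 0, 0, 0], [-1, 0.02, 0.905, 0, 0, 0, 0]]]}}

```text
time_s: 47.22
tcp_pos: [0.4349, 0.0503, 0.192]
orientation: [[-0.999, -0.052, -0.001], [-0.052, 0.999, -0.0], [0.001, -0.0, -1.0]]
ft_force: [0.4, -1.7, -1.1]
gripper_width: 0.0232
gripper_force: 59.6
```

Call:
{"api": "drive_tool", "payload": {"commands": [[[-1, 0.02, 0.5, 0, 0, 0, 0.1], [-1, 0.02, 0.905, 0, 0, 0, 0.201], [-1, 0.02, 0.905, 0, 0, 0, 0.201], [-1, 0.02, 0.905, 0, 0, 0, 0.201], [-1, 0.02, 0.905, 0, 0, 0, 0.201]]]}}

```text
time_s: 47.85
tcp_pos: [0.4289, 0.1373, 0.1922]
orientation: [[-0.964, 0.265, -0.0], [0.265, 0.964, -0.0], [0.0, -0.0, -1.0]]
ft_force: [-0.3, 0.5, -1.1]
gripper_width: 0.0235
gripper_force: 59.7
```

```bash
python3 - <<'E'
from h import *
s=observe();print(s['tcp_pos'],s['orientation'][:,0],to(.4291,.1384,.14))
E
```

```text
[0.42886984 0.13728032 0.19219088] [-9.64369422e-01  2.64559228e-01  1.83402388e-04] [0.001 0.012 0.522]
```

Call:
{"api": "drive_tool", "payload": {"commands": [[[-1, 0, 0.01, 0.25, 0, 0, 0], [-1, 0, 0.01, 0.5, 0, 0, 0], [-1, 0, 0.01, 0.7, 0, 0, 0], [-1, 0, 0.01, 0.7, 0, 0, 0]]]}}

```text
time_s: 48.35
tcp_pos: [0.4284, 0.1383, 0.1214]
orientation: [[-0.964, 0.264, -0.002], [0.264, 0.964, -0.002], [0.002, -0.002, -1.0]]
ft_force: [-0.4, 0.1, -0.5]
gripper_width: 0.0235
gripper_force: 59.7
```

Call:
{"api": "drive_tool", "payload": {"commands": [[[-1, 0, 0, 0.06, 0, 0, 0], [-1, 0, 0, 0.12, 0, 0, 0], [-1, 0, 0, 0.18, 0, 0, 0], [-1, 0, 0, 0.18, 0, 0, 0]]]}}

```text
time_s: 48.85
tcp_pos: [0.4288, 0.1395, 0.104]
orientation: [[-0.965, 0.264, -0.001], [0.264, 0.965, -0.0], [0.0, -0.0, -1.0]]
ft_force: [0.0, 0.5, -1.1]
gripper_width: 0.023
gripper_force: 59.7
```

In the hole with no contact; go on down.

Call:
{"api": "drive_tool", "payload": {"commands": [[[-1, 0, 0, 0.06, 0, 0, 0], [-1, 0, 0, 0.12, 0, 0, 0], [-1, 0, 0, 0.17, 0, 0, 0], [-1, 0, 0, 0.17, 0, 0, 0]]]}}

```text
time_s: 49.35
tcp_pos: [0.4288, 0.1394, 0.0869]
orientation: [[-0.965, 0.264, -0.001], [0.264, 0.965, -0.001], [0.001, -0.001, -1.0]]
ft_force: [0.5, -0.3, -1.7]
gripper_width: 0.0236
gripper_force: 59.7
```

Call:
{"api": "drive_tool", "payload": {"commands": [[[-1, 0, 0, 0.02, 0, 0, 0], [-1, 0, 0, 0.035, 0, 0, 0], [-1, 0, 0, 0.035, 0, 0, 0]]]}}

```text
time_s: 49.72
tcp_pos: [0.429, 0.1396, 0.0838]
orientation: [[-0.965, 0.264, -0.0], [0.264, 0.965, -0.0], [0.0, -0.0, -1.0]]
ft_force: [0.5, 0.1, -1.0]
gripper_width: 0.0229
gripper_force: 59.7
```

Call:
{"api": "drive_tool", "payload": {"commands": [[[-1, 0, 0, 0.01, 0, 0, 0], [-1, 0, 0, 0.015, 0, 0, 0], [-1, 0, 0, 0.015, 0, 0, 0]]]}}

```text
time_s: 50.1
tcp_pos: [0.4292, 0.1398, 0.0832]
orientation: [[-0.965, 0.264, 0.0], [0.264, 0.965, 0.001], [0.0, 0.001, -1.0]]
ft_force: [-7.4, -2.0, 26.5]
gripper_width: 0.0232
gripper_force: 63.6
```

Call:
{"api": "drive_tool", "payload": {"commands": [[[0.2, 0, 0, 0, 0, 0, 0], [0.2, 0, 0, 0, 0, 0, 0], [0.2, 0, 0, 0, 0, 0, 0], [0.2, 0, 0, 0, 0, 0, 0]]]}}

```text
time_s: 50.6
tcp_pos: [0.429, 0.1396, 0.0822]
orientation: [[-0.965, 0.264, -0.0], [0.264, 0.965, -0.0], [0.0, -0.0, -1.0]]
ft_force: [-0.2, 0.3, 0.2]
gripper_width: 0.051
gripper_force: 0.0
```

Call:
{"api": "drive_tool", "payload": {"commands": [[[0.2, 0, 0, -0.3, 0, 0, 0], [0.2, 0, 0, -0.7, 0, 0, 0], [0.2, 0, 0, -1, 0, 0, 0], [0.2, 0, 0, -1, 0, 0, 0]]]}}

```text
time_s: 51.1
tcp_pos: [0.43, 0.1402, 0.1841]
orientation: [[-0.965, 0.263, 0.003], [0.263, 0.965, 0.002], [-0.002, 0.003, -1.0]]
ft_force: [-0.1, -0.2, -0.2]
gripper_width: 0.0513
gripper_force: 0.0
```

Call:
{"api": "drive_tool", "payload": {"commands": [[[-0.5, 0, 0, 0, 0, 0, -0.1], [-1, 0, 0, 0, 0, 0, -0.211], [-1, 0, 0, 0, 0, 0, -0.211], [-1, 0, 0, 0, 0, 0, -0.211]]]}}

```text
time_s: 51.6
tcp_pos: [0.4288, 0.1395, 0.1819]
orientation: [[-0.998, -0.06, -0.001], [-0.06, 0.998, -0.0], [0.001, -0.0, -1.0]]
ft_force: [0.4, -0.3, -0.7]
gripper_width: -0.0
gripper_force: 0.0
```

Call:
{"api": "drive_tool", "payload": {"commands": [[[-1, 0, -0.6, 0, 0, 0, 0], [-1, 0, -1, 0, 0, 0, 0], [-1, 0, -1, 0, 0, 0, 0]]]}}

```text
time_s: 51.98
tcp_pos: [0.4354, 0.0373, 0.1822]
orientation: [[-0.998, -0.057, -0.0], [-0.057, 0.998, -0.0], [0.0, -0.0, -1.0]]
ft_force: [-0.6, 0.3, -0.2]
gripper_width: -0.0002
gripper_force: 0.0
```

Call:
{"api": "drive_tool", "payload": {"commands": [[[-1, 0, -0.6, 0, 0, 0, 0], [-1, 0, -1, 0, 0, 0, 0], [-1, 0, -1, 0, 0, 0, 0]]]}}

```text
time_s: 52.35
tcp_pos: [0.442, -0.0618, 0.1822]
orientation: [[-0.998, -0.059, 0.0], [-0.059, 0.998, -0.001], [0.0, -0.001, -1.0]]
ft_force: [0.3, 0.6, -0.1]
gripper_width: 0.0001
gripper_force: 0.0
```

Call:
{"api": "drive_tool", "payload": {"commands": [[[-1, 0, -0.6, 0, 0, 0, 0], [-1, 0, -1, 0, 0, 0, 0], [-1, 0, -1, 0, 0, 0, 0]]]}}

```text
time_s: 52.72
tcp_pos: [0.4486, -0.1611, 0.1822]
orientation: [[-0.998, -0.06, -0.0], [-0.06, 0.998, -0.001], [0.0, -0.001, -1.0]]
ft_force: [0.6, 0.9, -0.6]
gripper_width: 0.0006
gripper_force: 0.0
```

```bash
python3 - <<'E'
from h import *
s=observe();print(s['tcp_pos'],s['orientation'][:,0],s['gripper_width']);d=shot('scene','s14');t=shot('top','t14')
print('wash base front',onz(d,455,284,0),'wash top(t)',onz(t,424,172,.1))
im=t['pixels'];g=im.max(2);h=cv2.cvtColor(im,cv2.COLOR_RGB2HSV)
a=cv2.imread('pics/s14.png');b=cv2.imread('pics/t14.png')
cv2.imwrite('pics/c14.png',np.hstack([cv2.resize(a[130:330,250:490],(480,400),interpolation=2),np.vstack([cv2.resize(a[150:230,250:330],(200,200),interpolation=2),cv2.resize(b[180:260,400:480],(200,200),interpolation=2)])]))
E
```

```text
[ 0.44859679 -0.16109807  0.1821748 ] [-9.98185576e-01 -6.02119501e-02  2.77222520e-04] 0.0005932379651914067
wash base front [ 0.65295133 -0.35075955  0.        ] wash top(t) [ 0.65709728 -0.33856323  0.1       ]
```

View pics/c14.png

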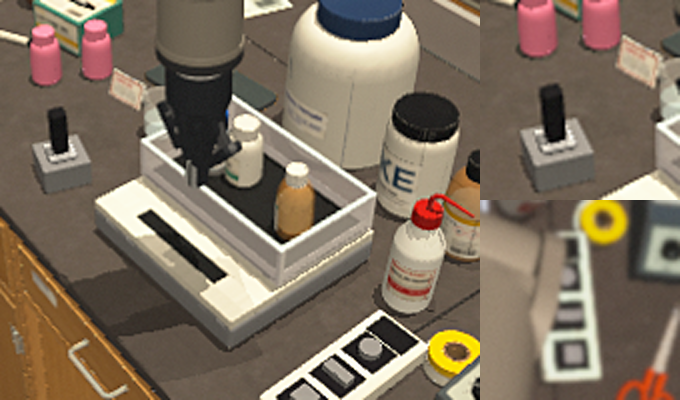

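Key sits parked, collar on the block (crop 60,150); control pad at bottom with the round key at (370,347) far, bar (338,373), square (303,395). Move over the round key.

Call:
{"api": "drive_tool", "payload": {"commands": [[[-1, -0.247, -0.5, 0, 0, 0, 0], [-1, -0.247, -0.773, 0, 0, 0, 0], [-1, -0.247, -0.773, 0, 0, 0, 0]]]}}

```text
time_s: 53.2
tcp_pos: [0.4783, -0.2353, 0.182]
orientation: [[-0.998, -0.063, -0.001], [-0.063, 0.998, -0.0], [0.001, -0.0, -1.0]]
ft_force: [1.0, -0.4, -0.6]
gripper_width: 0.0003
gripper_force: 0.0
```

Call:
{"api": "drive_tool", "payload": {"commands": [[[-1, -0.247, -0.5, 0, 0, 0, 0], [-1, -0.247, -0.773, 0, 0, 0, 0], [-1, -0.247, -0.773, 0, 0, 0, 0]]]}}

```text
time_s: 53.58
tcp_pos: [0.5079, -0.3105, 0.182]
orientation: [[-0.998, -0.064, -0.001], [-0.064, 0.998, -0.0], [0.001, 0.0, -1.0]]
ft_force: [-0.3, 0.0, 0.3]
gripper_width: -0.0
gripper_force: 0.0
```

Call:
{"api": "drive_tool", "payload": {"commands": [[[-1, -0.247, -0.5, 0, 0, 0, 0], [-1, -0.247, -0.773, 0, 0, 0, 0], [-1, -0.247, -0.773, 0.4, 0, 0, 0], [-1, -0.247, -0.773, 0.9, 0, 0, 0], [-1, -0.247, -0.773, 0.9, 0, 0, 0]]]}}

```text
time_s: 54.2
tcp_pos: [0.5364, -0.3824, 0.0894]
orientation: [[-0.998, -0.066, -0.005], [-0.066, 0.998, 0.004], [0.005, 0.004, -1.0]]
ft_force: [0.4, 0.3, 1.2]
gripper_width: 0.0002
gripper_force: 0.0
```

Call:
{"api": "drive_tool", "payload": {"commands": [[[-1, 0, 0, 0.2, 0, 0, 0], [-1, 0, 0, 0.35, 0, 0, 0], [-1, 0, 0, 0.35, 0, 0, 0], [-1, 0, 0, 0.35, 0, 0, 0]]]}}

```text
time_s: 54.7
tcp_pos: [0.5376, -0.3867, 0.058]
orientation: [[-0.998, -0.064, 0.001], [-0.064, 0.998, -0.0], [-0.001, -0.0, -1.0]]
ft_force: [0.8, 1.1, -0.3]
gripper_width: 0.0001
gripper_force: 0.0
```

```bash
python3 - <<'E'
from h import *
s=observe();print(s['tcp_pos'],s['orientation'][:,0],to(.537,-.3885,.045))
E
```

```text
[ 0.5375826  -0.38667855  0.05799597] [-9.97923116e-01 -6.44138877e-02 -5.52811292e-04] [ 0.007 -0.018  0.13 ]
```

Call:
{"api": "drive_tool", "payload": {"commands": [[[-1, 0, -0.015, 0.08, 0, 0, 0], [-1, 0, -0.015, 0.14, 0, 0, 0], [-1, 0, -0.015, 0.19, 0, 0, 0], [-1, 0, -0.015, 0.215, 0, 0, 0], [-1, 0, -0.015, 0.215, 0, 0, 0]]]}}

```text
time_s: 55.32
tcp_pos: [0.5374, -0.388, 0.0361]
orientation: [[-0.998, -0.065, 0.0], [-0.065, 0.998, 0.0], [-0.0, 0.0, -1.0]]
ft_force: [-2.1, 1.6, 6.1]
gripper_width: 0.0
gripper_force: 3.3
```

Call:
{"api": "drive_tool", "payload": {"commands": [[[-1, 0, 0, 0.008, 0, 0, 0], [-1, 0, 0, 0.008, 0, 0, 0], [-1, 0, 0, 0.008, 0, 0, 0]]]}}

```text
time_s: 55.7
tcp_pos: [0.5374, -0.388, 0.0358]
orientation: [[-0.998, -0.064, 0.0], [-0.064, 0.998, 0.0], [-0.0, 0.0, -1.0]]
ft_force: [-3.9, 3.8, 14.8]
gripper_width: -0.0002
gripper_force: 7.6
```

Round fully down. Lift, go to the square key and press.

Call:
{"api": "drive_tool", "payload": {"commands": [[[-1, 0, 0, -0.2, 0, 0, 0], [-1, 0, 0, -0.4, 0, 0, 0], [-1, 0, 0, -0.4, 0, 0, 0]]]}}

```text
time_s: 56.08
tcp_pos: [0.5384, -0.3886, 0.0775]
orientation: [[-0.998, -0.065, 0.003], [-0.065, 0.998, -0.002], [-0.003, -0.002, -1.0]]
ft_force: [-0.7, 0.5, 0.7]
gripper_width: -0.0001
gripper_force: 0.0
```

Call:
{"api": "drive_tool", "payload": {"commands": [[[-1, 0.55, 0, 0, 0, 0, 0], [-1, 0.55, 0, 0, 0, 0, 0], [-1, 0.55, 0, 0, 0, 0, 0]]]}}

```text
time_s: 56.45
tcp_pos: [0.4829, -0.3913, 0.0753]
orientation: [[-0.998, -0.065, 0.001], [-0.065, 0.998, 0.0], [-0.001, 0.0, -1.0]]
ft_force: [0.6, -0.1, -0.6]
gripper_width: 0.0001
gripper_force: 0.0
```

Call:
{"api": "drive_tool", "payload": {"commands": [[[-1, 0.55, 0, 0, 0, 0, 0], [-1, 0.55, 0, 0, 0, 0, 0], [-1, 0.55, 0, 0.15, 0, 0, 0], [-1, 0.55, 0, 0.15, 0, 0, 0], [-1, 0.55, 0, 0.15, 0, 0, 0]]]}}

```text
time_s: 57.08
tcp_pos: [0.4282, -0.3948, 0.0596]
orientation: [[-0.998, -0.065, -0.001], [-0.065, 0.998, 0.0], [0.001, 0.0, -1.0]]
ft_force: [0.2, -0.6, 0.1]
gripper_width: 0.0002
gripper_force: 0.0
```

```bash
python3 - <<'E'
from h import *
s=observe();print(s['tcp_pos'],to(.4276,-.3958,.0355))
E
```

```text
[ 0.42817734 -0.39483286  0.05963554] [ 0.006 -0.009  0.241]
```

Call:
{"api": "drive_tool", "payload": {"commands": [[[-1, 0, -0.01, 0.08, 0, 0, 0], [-1, 0, -0.01, 0.15, 0, 0, 0], [-1, 0, -0.01, 0.2, 0, 0, 0], [-1, 0, -0.01, 0.235, 0, 0, 0], [-1, 0, -0.01, 0.235, 0, 0, 0]]]}}

```text
time_s: 57.7
tcp_pos: [0.4277, -0.3959, 0.0364]
orientation: [[-0.998, -0.065, -0.0], [-0.065, 0.998, 0.0], [0.0, 0.0, -1.0]]
ft_force: [-1.0, 2.6, 4.4]
gripper_width: -0.0001
gripper_force: 2.2
```

Call:
{"api": "drive_tool", "payload": {"commands": [[[-1, 0, 0, 0.008, 0, 0, 0], [-1, 0, 0, 0.008, 0, 0, 0], [-1, 0, 0, 0.008, 0, 0, 0]]]}}

```text
time_s: 58.08
tcp_pos: [0.4277, -0.3959, 0.036]
orientation: [[-0.998, -0.065, 0.0], [-0.065, 0.998, 0.0], [-0.0, 0.0, -1.0]]
ft_force: [-2.0, 2.5, 9.0]
gripper_width: 0.0004
gripper_force: 4.3
```

Square fully down (stop force above the 5 N spring). Next the bar at (0.482, -0.392).

Call:
{"api": "drive_tool", "payload": {"commands": [[[-1, 0, 0, -0.2, 0, 0, 0], [-1, 0, 0, -0.4, 0, 0, 0], [-1, 0, 0, -0.4, 0, 0, 0]]]}}

```text
time_s: 58.45
tcp_pos: [0.4287, -0.3968, 0.0781]
orientation: [[-0.998, -0.065, 0.003], [-0.065, 0.998, -0.002], [-0.003, -0.002, -1.0]]
ft_force: [0.0, 1.0, 0.4]
gripper_width: 0.0002
gripper_force: 0.0
```

Call:
{"api": "drive_tool", "payload": {"commands": [[[-1, -0.545, 0.005, 0, 0, 0, 0], [-1, -0.545, 0.005, 0, 0, 0, 0], [-1, -0.545, 0.005, 0.15, 0, 0, 0], [-1, -0.545, 0.005, 0.15, 0, 0, 0], [-1, -0.545, 0.005, 0.15, 0, 0, 0]]]}}

```text
time_s: 59.08
tcp_pos: [0.4812, -0.3923, 0.0606]
orientation: [[-0.998, -0.064, -0.001], [-0.064, 0.998, 0.0], [0.001, 0.0, -1.0]]
ft_force: [-0.1, -0.0, -1.3]
gripper_width: 0.0003
gripper_force: 0.0
```

Call:
{"api": "drive_tool", "payload": {"commands": [[[-1, 0, 0, 0.08, 0, 0, 0], [-1, 0, 0, 0.15, 0, 0, 0], [-1, 0, 0, 0.2, 0, 0, 0], [-1, 0, 0, 0.235, 0, 0, 0], [-1, 0, 0, 0.235, 0, 0, 0]]]}}

```text
time_s: 59.7
tcp_pos: [0.4819, -0.3919, 0.0371]
orientation: [[-0.998, -0.065, -0.0], [-0.065, 0.998, 0.0], [0.0, 0.0, -1.0]]
ft_force: [-2.8, 2.6, 4.7]
gripper_width: -0.0002
gripper_force: 2.0
```

Call:
{"api": "drive_tool", "payload": {"commands": [[[-1, 0, 0, 0.014, 0, 0, 0], [-1, 0, 0, 0.014, 0, 0, 0], [-1, 0, 0, 0.014, 0, 0, 0]]]}}

```text
time_s: 60.08
tcp_pos: [0.482, -0.392, 0.0361]
orientation: [[-0.998, -0.065, -0.0], [-0.065, 0.998, 0.0], [0.0, 0.0, -1.0]]
ft_force: [-3.1, 2.0, 6.8]
gripper_width: -0.0003
gripper_force: 3.3
```

One touch deeper to be sure, then retreat and check the scene.

Call:
{"api": "drive_tool", "payload": {"commands": [[[-1, 0, 0, 0.005, 0, 0, 0], [-1, 0, 0, 0.005, 0, 0, 0], [-1, 0, 0, 0.005, 0, 0, 0]]]}}

```text
time_s: 60.45
tcp_pos: [0.482, -0.392, 0.0359]
orientation: [[-0.998, -0.065, 0.0], [-0.065, 0.998, 0.0], [-0.0, 0.0, -1.0]]
ft_force: [-4.0, 3.6, 11.9]
gripper_width: 0.0
gripper_force: 6.1
```

Call:
{"api": "drive_tool", "payload": {"commands": [[[-1, 0, 0, -0.4, 0, 0, 0], [-1, 0, 0, -0.8, 0, 0, 0], [-1, 0, 0, -1, 0, 0, 0], [-1, 0, 0, -1, 0, 0, 0]]]}}

```text
time_s: 60.95
tcp_pos: [0.4828, -0.3923, 0.1364]
orientation: [[-0.998, -0.065, 0.002], [-0.065, 0.998, -0.001], [-0.002, -0.001, -1.0]]
ft_force: [0.5, -0.1, 0.0]
gripper_width: 0.0002
gripper_force: 0.0
```

Call:
{"api": "drive_tool", "payload": {"commands": [[[-1, 0, 0, -0.8, 0, 0, 0], [-1, 0, 0, -0.8, 0, 0, 0], [-1, 0, 0, -0.8, 0, 0, 0], [-1, 0, 0, -0.8, 0, 0, 0]]]}}

```text
time_s: 61.45
tcp_pos: [0.4817, -0.3913, 0.2136]
orientation: [[-0.998, -0.065, -0.002], [-0.065, 0.998, 0.001], [0.002, 0.001, -1.0]]
ft_force: [-0.6, 1.2, 0.1]
gripper_width: -0.0002
gripper_force: 0.0
```

```bash
python3 - <<'E'
from h import *
shot('scene','s15');a=cv2.imread('pics/s15.png')[100:360,190:490]
cv2.imwrite('pics/c15.png',cv2.resize(a,(690,598),interpolation=2))
E
```

```text
(no output)
```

View pics/c15.png

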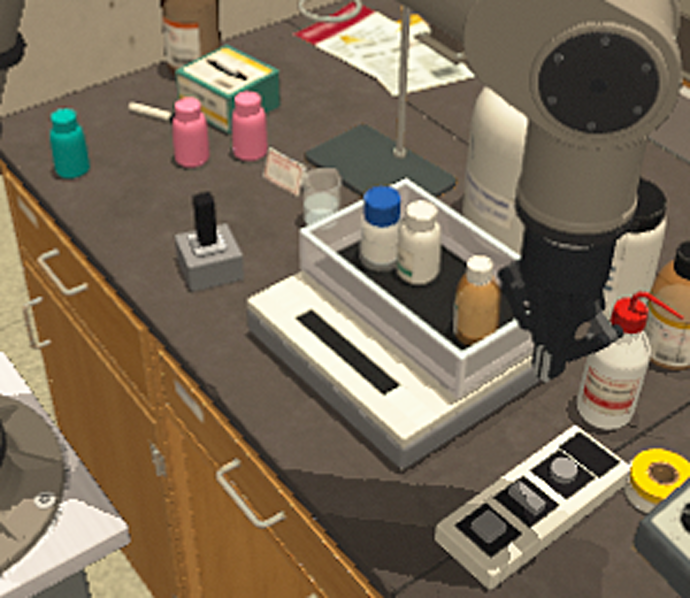

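All three bottles stand on the platform (380,230; 420,245; 478,300), the key is parked (205,230), the rest is untouched.

```bash
python3 -c "
from rig import job_done
print(job_done())"
```

```text
the job is handed in; nothing more can be done
None
```

I handed the job in at 61 s: the three small bottles present (amber, white and blue-capped) stand upright on the platform, the lock key is back in its parking block, and the round, square and bar keys were pressed fully down in that order. The white bottle was found a little shifted after I set it down, but it still stands; the verdict was not returned.

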